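# Latch the duplicating flask shut round the cast

### The job

Get the duplicating flask ready for pouring: swing its open half shut round the stone cast, hook the loop of the draw latch behind the claw of the keeper, then throw the lever over centre until it lies flat and the flask is pulled up tight. The keeper can be screwed down anywhere along its slots, so feel the loop lightly into its throat instead of forcing it, work the latch gently, and leave the cast and everything round the flask where it stands.

Things in the scene. Friction and masses are not known exactly. Their poses are not given: they have to be found in the camera images.
- flask: aluminium duplicating flask, an open-topped frame 96 (x) x 112 mm, walls 8, rim 50 mm high, fixed to the bench. Origin: frame centre, under the 6 mm base plate; x away from the robot, y left. Parting plane y = 0: the +y half is fixed. At the front (x -86 to -47 mm) each half has an ear, top flush with the rim; the latch lies on the ears, centred on x = -67. 'Outward' = flask -y, 'inward' = +y.
- swing_hinge (a joint): swinging half's angle, rad: 0 = home, metal on metal. Starts 0.2 to 0.42 open, stays where left. At 0.018 it meets a rubber seal that stands 2 mm proud and pushes back with 5 N (first touch) to 10 N (flat) at the ear; let go, it springs back to 0.018: only the latch holds it home.
- swing_half: swinging half of the flask, at -y, with the keeper on its ear. Origin on its upright hinge pin (flask x = +55 mm, y = 0), at the underside of the base plate; axes parallel to the flask's when home; positive rotation about z opens it.
- ear_end (a point): centre of the flat outer end face of the swinging half's ear, 39 mm wide, from z = 32 to 50 mm (the point: 40 mm; 74 mm outward of the parting plane when home). Push here to close.
- keeper_mid (a point): centre of the hooked bar IF the keeper sits mid-slot; z 60 mm, ear top 50. The 18 mm wide steel keeper is clamped up to 5.5 mm inward or outward of here along y; its place is not reported. From the true hooked bar centre: claw inward, top 7 mm up, its round lip reaching over to this centre, 3 up; throat floor 2.8 down; heel 7.2 to 22 mm outward, flat top 3 up. Axes as swing_half.
- loop_bar (a point): centre of the loop's cross bar, a 5 mm wire along the flask's x, 25 mm clear inside the legs. Lying on the keeper's heel it is 5.5 mm above keeper_mid; slid inward it drops 5 to 6 mm into the throat (mouth 7.2 mm wide) and drawn on it stops under the claw's lip, about level with keeper_mid; not drawn home, it can slip off.
- lever: latch lever, a steel channel 20 mm wide, 62 mm long. Origin: centre of its pin, fixed at flask x -67, y +28, z 60 mm. Own +y runs to the tip; +z out of its back, whose flat face is 5.8 mm above the pin's line. Flat (joint 0), its axes are the flask's. The loop's pin crosses the lever 18 mm from the lever pin, 9 degrees below its own y (17.8 mm along, 2.8 under).
- lever_hinge (a joint): lever angle, rad: 0 = flat, closed, tip inward; 1.57 upright; 2.2 = stop, leaning to the keeper. Starts 1.75 to 2.05, stays where left. It is linked to the bar: as the bar is drawn inward the lever swings back (0.65 to 1.75 with the bar hooked). Thrown, it stretches the loop's springs: up to 10 N at 45 mm from the pin, then past centre (about 0.15) it falls flat and locks.
- lever_tip (a point): on the lever's back, mid-width, 55 mm from the lever pin along the lever.
- loop: latch loop: two spring barrels 8.4 mm thick (to 32 mm from its pin), then a U bail of 5 mm wire, legs 30 mm apart (35 over all), bare for 40 mm up to the cross bar. Origin: its pin on the lever; own -y runs to the bar, 73 mm away. The bail is rigid up to 9 N of pull, then gives 1 mm per 4 N, at most 16 mm.
- loop_hinge (a joint): loop's angle on the lever, rad: the loop's bar end stands (loop_hinge - lever_hinge) rad above level. Starts 0.15 to 0.65 above level, clear above the keeper's path; light friction holds it where it is left.
- cast: ochre stone cast of a jaw, 62 x 71 x 35 mm, standing loose on the flask's floor. Origin: centre of its underside.
- blue_cast: blue stone cast of a jaw, 58 x 67 x 33 mm, bystander behind the flask.
- powder_jar: white jar with dark blue lid, 64 mm across, 74 mm high, bystander on the right.
- liquid_bottle: small brown bottle with black cap, 42 mm across, 82 mm high, bystander on the right.
- bowl: green rubber mixing bowl, 120 mm across, 74 mm high, bystander on the right.
- spatula: plaster spatula with wooden handle, 209 mm long, bystander near the front edge, right.
- tin: flat round tin, 70 mm across, 22 mm high, bystander on the left.
- carver: black double-ended wax carver, 146 mm long, bystander near the front edge, left.
- pad: yellow note pad, 89 x 89 x 11 mm, bystander on the left.

How it is judged (in metres and radians):
On the way, in this order (a step that is already met when the one before it is completed fails the run):
1. the swinging half is closed up to the seal (within 0.03 rad of home), the loop not yet in the keeper (value of joint swing_hinge below 0.03 rad and not (z of loop_bar in the frame of keeper_mid below 0.003 m and y of loop_bar in the frame of keeper_mid between -0.009 and 0.009 m)), for 0.1 s.
2. the loop's bar is down in the keeper's throat with the lever still up (z of loop_bar in the frame of keeper_mid below 0.003 m and y of loop_bar in the frame of keeper_mid between -0.009 and 0.009 m and value of joint swing_hinge below 0.035 rad and value of joint lever_hinge above 0.45 rad), for 0.2 s.
At the end, for the whole second after the job is handed in: the lever lies flat (within 0.08 rad), the loop's bar is hooked in the keeper's throat, the swinging half is drawn fully home with the seal squeezed (within 0.008 rad, 1 mm at the ear), and the cast stands where it stood (value of joint lever_hinge below 0.08 rad and value of joint swing_hinge below 0.008 rad and z of loop_bar in the frame of keeper_mid below 0.003 m and y of loop_bar in the frame of keeper_mid between -0.009 and 0.009 m and distance of cast from where it was at the start of the episode below 0.006 m); the robot touches nothing.
It fails at once if the loop, while in the fingers, is forced against the keeper or the swinging half with over 18 N (contact force between the fingers and loop above 0.5 N and contact force between loop and swing_half above 18 N).
It fails at once if the fingers press on the lever with over 35 N (contact force between the fingers and lever above 35 N and contact force between the fingers and loop below 0.1 N).
It fails at once if the fingers press on the swinging half with over 30 N (contact force between the fingers and swing_half above 30 N).
It fails at once if the cast is shifted by over 6 mm (distance of cast from where it was at the start of the episode above 0.006 m).
It fails at once if a bystander is moved by over 20 mm (distance of any of blue_cast, powder_jar, liquid_bottle, bowl, spatula, tin, carver, pad from where it was at the start of the episode above 0.02 m).
It also fails if it takes over 67 s, if anything falls off the work surface, if the arm or the gripper's body presses on something with over 40 N, if the wrist force passes 120 N, or if a joint passes its speed limit or range.

### The arm

A 7-joint arm with a two-finger parallel gripper is mounted at the origin on a cart in front of the work surface, level with it; the furniture and walls round the work are solid. World frame = base frame: x ahead of the robot, y to its left, z up, the work surface at z = 0. Lengths are in mm, angles in rad, forces in N, time in s.
With the tool pointing down it reaches from about 400 to 875 mm from the base axis. Payload 4.4 kg.
Tool frame: the origin (TCP) lies midway between the tips of the shut fingers; the grasp point (between the pads) lies 19 mm behind it; z points along the fingers, y is the line along which they close (so a half turn about z gives the same grasp; the last joint's range is limited). The gripper opens to 85 mm and grips with 20 to 120 N. Pads are 22 mm wide; open, the fingers measure 114 mm over their backs; the gripper's body (76 mm by 85 mm) begins 54 mm behind the grasp point. The pads swing forward as they close: fully open they stand 13 mm farther back than shut.
Start: joints at [1.28, 0.628, 0.038, 1.517, -0.027, 0.996, -0.02], TCP at [144.921, -633.653, 195.013] pointing down, gripper open.
Joint ranges: [-3.06, 3.06], [-0.37, 2.12], [-1.25, 1.32], [0.18, 2.47], [-1.1, 4.24], [0.23, 1.98], [-2.94, 2.94]. Speed limits (rad/s): [2.57, 2.57, 3.14, 3.14, 3.14, 3.14, 3.14].

### API

Orientations are given as [roll, pitch, yaw] about the fixed x, y, z axes, in that order (R = Rz(yaw) Ry(pitch) Rx(roll)).
In Python, from cell import read_state, get_image, finish_job gives the robot as it stands.
- The arm moves only by the tool send_rows, never from a script. Its argument "series" is a list of rows, each an object of numbers: "ax", "ay", "az": the turn, a rotation vector about the tool's x, y, z in rad; "dx", "dy", "dz": the shift along the tool's x, y, z in cm; "hand": the closure, from 0 (fully open) to 1 (shut). In form: [{"ax": .., "ay": .., "az": .., "dx": .., "dy": .., "dz": .., "hand": ..}, ...]. A call has 1 to 10 rows; each row is the pose to reach, as a shift and turn from the pose commanded when the call began, along the tool's axes at that moment; what a row does not reach only later rows make up. A row lasts 1/10 s, in which the tool goes at most 50 mm and 8.59 degrees, less where a joint would pass 70% of its speed; a pose out of reach is approached as far as the arm can. A call with a gripper value outside its range is refused whole. The fingers move at their own pace and stop on an object; the grip force is fixed at half the most. Time passes only in rows, so rows that repeat a pose let the fingers close. It gives the time, the measured TCP pose, the force, the opening and the grip force at its end, in the units of the state.
- read_state(): the state, without advancing time (a new reading comes with each control period).
- get_image(name): name is "scene" or "top"; returns a dict with "pixels" (400x640x3 uint8, red, green, blue), "mtx" (3x3 intrinsics, pixels), "R" (3x3) and "t" (3): a world point X has camera coordinates R X + t. Camera axes: x right, y down, z forward; pixel columns grow to the right and rows downward; lengths in mm; the calibration is good to about 2 mm. A picture is of the moment at which its call begins. There is no depth.
- finish_job(): hands the job in; it is judged then, once.
The state is a dict: "clock": time; "qpos": joint angles; "qd": joint speeds; "tau": joint torques, N m; "eef_pos": TCP position; "tool_rot": TCP orientation; "force": force on the tool from outside, world axes, zero at the start; "torque": the same for the moment, N m; "width": finger opening in mm; "gripper_force": force on a finger pad.
Only numpy, scipy, OpenCV 4.12 (cv2) and the standard library are available. Lean on these libraries where they do the work, as an engineer would, in place of code of your own. Each camera call takes 0.05 s, during which the arm holds its last target. There are 200 camera calls.

## Working session

There is one attempt and no reset: what is moved stays moved. The work goes in short steps, Python scripts to look and compute and a tool call to move; the robot and the scene stay as the last step left them, time stands still between calls to the robot, and variables do not carry over. Pictures are saved under pics/ and viewed, at most 10 in all, crops included, and the job is handed in when it is done.

Besides the shell and the picture viewer there is one more tool, called after ">>>" as a command line: name --argument value ..., lists and objects as JSON in quotes. send_rows: Moves the arm, as the interface text tells. Its arguments: {"type":"object","properties":{"series":{"type":"array","items":{"type":"object","properties":{"ax":{"type":"number"},"ay":{"type":"number"},"az":{"type":"number"},"dx":{"type":"number"},"dy":{"type":"number"},"dz":{"type":"number"},"hand":{"type":"number"}}}}},"required":["series"]}

```bash
mkdir -p pics; ls; cat > h.py <<'E'
import numpy as np, cv2
from cell import read_state, get_image, finish_job
def shot(n,f):
    g=get_image(n); cv2.imwrite('pics/'+f,cv2.cvtColor(g['pixels'],cv2.COLOR_RGB2BGR))
    np.savez('pics/'+f[:-4]+'.npz',**g); return g
def proj(g,X):
    X=np.atleast_2d(X)@np.array(g['R']).T+np.array(g['t']); p=X@np.array(g['mtx']).T; return p[:,:2]/p[:,2:]
def onz(g,uv,z):
    R=np.array(g['R']);t=np.array(g['t']);c=-R.T@t
    d=R.T@np.linalg.solve(np.array(g['mtx']),[uv[0],uv[1],1]); return c+d*(z-c[2])/d[2]
E
python3 - <<'E'
from h import *
for n in('top','scene'):
    g=shot(n,n+'0.png'); print(n,-np.array(g['R']).T@np.array(g['t']),np.array(g['mtx'])[0])
s=read_state(); print(s)
E
```

```text
pics
top [ 283.99761091   -2.99755114 1272.32812441] [404.57319552   0.         321.89114997]
scene [-359.71361234 -745.63082    1134.36664648] [401.29732261   0.         325.32339436]
{'clock': 0.1, 'qpos': array([ 1.28021415,  0.62923595,  0.03843847,  1.51828665, -0.02703358,
        0.99631624, -0.01998519]), 'qd': array([ 1.06271012e-03, -3.13942931e-03,  1.03378792e-03, -3.23823324e-03,
       -1.16993402e-04,  2.12610518e-04, -3.85885882e-05]), 'tau': array([ 2.62288326e-03, -5.64530039e+01,  1.23046797e+00, -1.93971884e+01,
        1.13579485e-02,  5.47571879e-03,  3.10499786e-06]), 'eef_pos': array([ 144.78202939, -633.0162696 ,  194.18648193]), 'tool_rot': array([-3.13986364e+00, -1.47797143e-05,  2.24783366e-01]), 'force': array([0.31647852, 0.08089672, 0.45111785]), 'torque': array([ 0.03523749, -0.01543553, -0.00320185]), 'gripper_force': 0.0, 'width': 85.41930187630426}
```

View pics/top0.png

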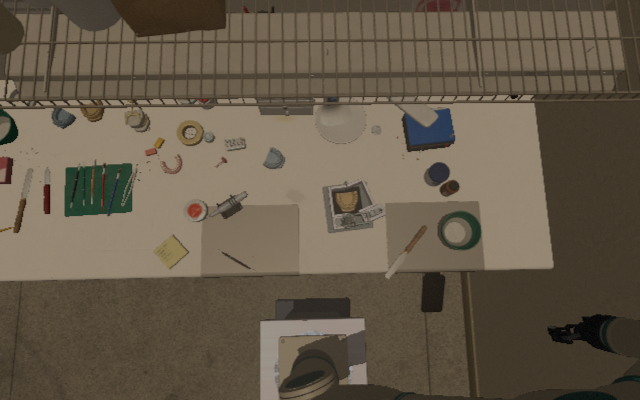

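View pics/scene0.png

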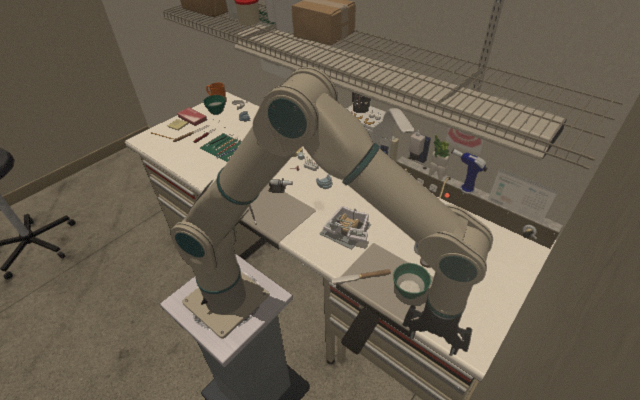

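The flask is at about (348,205) in top and (347,228) in scene, with the gripper at the far right. I'll enlarge both views.

```bash
python3 - <<'E'
import cv2,numpy as np
a=cv2.imread('pics/top0.png')[170:240,310:400]; b=cv2.imread('pics/scene0.png')[200:256,312:384]
a=cv2.resize(a,None,fx=8,fy=8,interpolation=cv2.INTER_CUBIC);b=cv2.resize(b,None,fx=8,fy=8,interpolation=cv2.INTER_CUBIC)
for im,(u0,v0) in((a,(310,170)),(b,(312,200))):
    for k in range(0,im.shape[1],80): cv2.putText(im,str(u0+k//8),(k,10),0,.35,(0,0,255)); cv2.line(im,(k,0),(k,im.shape[0]),(0,0,255) if 0 else (90,90,200),1)
    for k in range(0,im.shape[0],80): cv2.putText(im,str(v0+k//8),(0,k+10),0,.35,(0,0,255)); cv2.line(im,(0,k),(im.shape[1],k),(90,90,200),1)
cv2.imwrite('pics/a.png',np.clip(a*1.5,0,255));cv2.imwrite('pics/b.png',np.clip(b*1.5,0,255))
E
```

```text
[ WARN:0@0.119] global loadsave.cpp:1063 imwrite_ Unsupported depth image for selected encoder is fallbacked to CV_8U.
```

View pics/a.png

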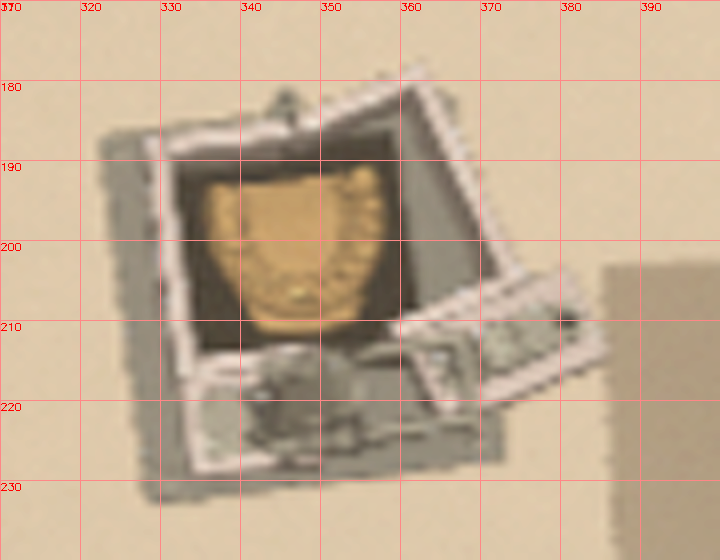

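View pics/b.png

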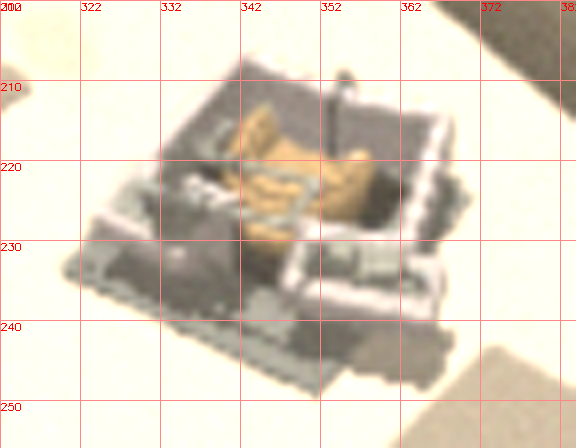

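Top view: the fixed-half rim corners are at (328,187) and (334,229), the hinge pin at (346,182), and the swung ear end at (380.5,203.5) and (386,214). The loop and lever are at about (340–365, 213–227). Next I fit the flask pose and swing angle.

```bash
cat > fit.py <<'E'
from h import *
from scipy.optimize import least_squares
def Rz(a): return np.array([[np.cos(a),-np.sin(a),0],[np.sin(a),np.cos(a),0],[0,0,1]])
def pts(p,fx,sw):
    x,y,yaw,s=p[:4]; H=np.array([55,0,0])
    sw=(np.array(sw,float)-H)@Rz(s).T+H
    P=np.vstack([np.array(fx,float),sw]); return P@Rz(yaw).T+[x,y,0]
if __name__=='__main__':
    gt,gs=[dict(np.load(f'pics/{n}0.npz')) for n in('top','scene')]
    T=[((48,56,50),(328.3,187.3),0),((-86,56,50),(334.3,229),0),((55,0,52),(346,182.5),0),
     ((48,-56,50),(363,178.7),1),((-47,-74,50),(380.5,203.5),1),((-86,-74,50),(386,214),1),((-47,0,50),(358.7,210.5),1),((-86,0,50),(366,222),1)]
    S=[((48,56,50),(342,207.5),0),((-86,56,50),(323.5,227.5),0),((-86,-74,50),(366,239.5),1),((-47,-74,50),(367,232),1),((48,-56,50),(367.5,215),1),((-86,0,50),(348,236.5),1)]
    def res(p,f=0):
        r=[]
        for g,L,o in((gt,T,p[4:6]),(gs,S,p[6:8])):
            for X,uv,k in L:
                q=pts(p,[X] if not k else np.zeros((0,3)),[X] if k else np.zeros((0,3)))
                r.append(proj(g,q)[0]+o-uv)
        r=np.array(r); return r if f else np.r_[r.ravel(),p[4:]/0.7]
    s=least_squares(res,[600,-80,0.1,.3,0,0,0,0],loss='soft_l1'); print(s.x.round(3)); print(res(s.x,1).round(1).tolist())
    np.save('p.npy',s.x)
E
python3 fit.py
```

```text
[ 5.08966e+02 -1.19927e+02 -6.15800e+00  2.70000e-01 -2.36000e-01
  2.70000e-02  1.96000e-01  4.48000e-01]
[[-0.2, -0.3], [0.4, 0.7], [-0.4, -0.4], [-0.1, -1.5], [0.6, -1.0], [0.5, -0.1], [0.7, 1.5], [-1.3, 1.6], [-0.5, -1.5], [-0.3, -0.2], [-0.3, 0.9], [1.1, 0.7], [1.2, -0.9], [-2.3, -0.3]]
```

```bash
cat >> h.py <<'E'
def F2W(p,X):
    c,s=np.cos(p[2]),np.sin(p[2]); return np.atleast_2d(X)@np.array([[c,-s,0],[s,c,0],[0,0,1]]).T+[p[0],p[1],0]
def SW(a,X):
    c,s=np.cos(a),np.sin(a); return (np.atleast_2d(X)-[55,0,0])@np.array([[c,-s,0],[s,c,0],[0,0,1]]).T+[55,0,0]
def latch(th,ph):
    pin=np.array([-67,28,60.]); q=pin+18*np.array([0,np.cos(th-.157),np.sin(th-.157)])
    tip=pin+62*np.array([0,np.cos(th),np.sin(th)]); b=q+73*np.array([0,-np.cos(ph),np.sin(ph)]); return pin,q,tip,b
def lines(p,sw,th,ph):
    L=[]
    for y0,f in((1,lambda X:np.array(X,float)),(-1,lambda X:SW(sw,X))):
        for P in([(-47,0,50),(-47,56*y0,50),(48,56*y0,50),(48,0,50)],[(-47,0,50),(-86,0,50),(-86,74*y0 if y0<0 else 56,50),(-47,74*y0 if y0<0 else 56,50)]):
            L.append((F2W(p,f(P)),(0,255,0) if y0>0 else (255,0,0)))
    pin,q,tip,b=latch(th,ph); e=np.array([1,0,0])
    L.append((F2W(p,[pin-10*e,tip-10*e,tip+10*e,pin+10*e]),(0,0,255)))
    L.append((F2W(p,[q-15*e,b-15*e,b+15*e,q+15*e]),(255,0,255)))
    return L
def overlay(fs,p,sw,th,ph,out,k=6,draw=True,w=66,cs=((322,172),(318,200)),offs=((0,0),(0,0))):
    O=[]
    for f,(u0,v0),o in zip(fs,cs,offs):
        g=dict(np.load(f'pics/{f}.npz')); im=cv2.cvtColor(g['pixels'],cv2.COLOR_RGB2BGR)[v0:v0+w,u0:u0+w]
        im=cv2.convertScaleAbs(cv2.resize(im,None,fx=k,fy=k,interpolation=cv2.INTER_CUBIC),alpha=1.4)
        if draw:
            for P,c in lines(p,sw,th,ph): cv2.polylines(im,[np.int32(((proj(g,P)+o-[u0,v0]+.5)*k))],False,c,1)
        O.append(im)
    cv2.imwrite('pics/'+out,np.hstack(O))
E
python3 - <<'E'
from h import *
p=np.load('p.npy'); p[2]+=2*np.pi; np.save('p.npy',p); print(p)
overlay(('top0','scene0'),p,p[3],1.9,.4,'o1.png',offs=(p[4:6],p[6:8]))
print('ear',F2W(p,SW(p[3],[(-66.5,-74,40)])),F2W(p,SW(0,[(-66.5,-74,40)])))
g=dict(np.load('pics/top0.npz'))
for uv in((425,228),(405,250),(390,275)): print(onz(g,uv,10))
E
```

```text
[ 5.08966299e+02 -1.19926844e+02  1.25056009e-01  2.70041537e-01
 -2.35828597e-01  2.66668870e-02  1.96188164e-01  4.47695860e-01]
ear [[ 479.87973375 -228.13077876   40.        ]] [[ 452.21566131 -201.6435197    40.        ]]
[ 420.49963572 -362.13220796   10.        ]
[ 352.77255316 -294.74010941   10.        ]
[ 276.94366868 -243.77849605   10.        ]
```

View pics/o1.png

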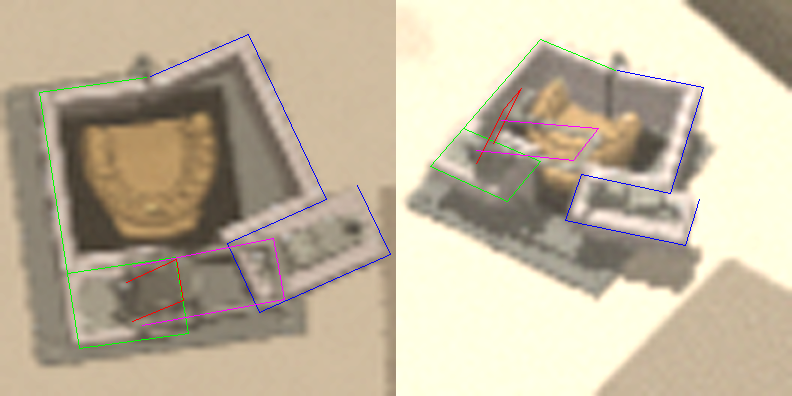

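The overlay fits to about 1 px: swing about 0.27, lever about 1.9, loop about 0.4 above level. I'm moving now.

```bash
cat >> h.py <<'E'
from scipy.spatial.transform import Rotation as Ro
def go(X,tilt=0.,flask=True,dyaw=0.):
    "delta (cm, rad, tool axes) to flask-frame TCP X; tilt>0 leans the gripper body outward (-y)"
    p=np.load('p.npy'); s=read_state(); R0=Ro.from_euler('xyz',s['tool_rot'])
    T=F2W(p,[X])[0] if flask else np.array(X,float)
    # lean body to -y: tool z (down) tips towards +y
    Rt=Ro.from_euler('z',p[2]+dyaw)*Ro.from_euler('x',tilt)*Ro.from_matrix(np.array([[0,1,0],[1,0,0],[0,0,-1.]]).T)
    d=R0.inv().apply(T-s['eef_pos'])/10; a=(R0.inv()*Rt).as_rotvec()
    print('d cm',d.round(2),'a',a.round(3)); return d,a
def here():
    p=np.load('p.npy'); s=read_state(); c,k=np.cos(p[2]),np.sin(p[2]); v=s['eef_pos']-[p[0],p[1],0]
    r=lambda v:np.array([c*v[0]+k*v[1],-k*v[0]+c*v[1],v[2]]).round(1)
    print('t',round(s['clock'],2),'TCP(flask)',r(v),'F(flask)',r(s['force']),'w',round(s['width'],1),'gf',round(s['gripper_force'],1),'tool_rot',s['tool_rot'].round(3))
E
python3 - <<'E'
from h import *
here(); p=np.load('p.npy')
for a in(.30,.27,.2,.1,.05,.018,0): print(a,SW(a,[(-66.5,-74,40),(-86,-74,40),(-47,-74,40)])[:,:2].round(1).tolist())
go((-45,-150,160))
E
```

```text
t 0.1 TCP(flask) [-425.3 -463.7  194.2] F(flask) [0.3 0.  0.5] w 85.4 gf 0.0 tool_rot [-3.14  -0.     0.225]
0.3 [[-39.2, -106.6], [-57.8, -112.4], [-20.6, -100.8]]
0.27 [[-42.4, -103.7], [-61.2, -108.9], [-23.6, -98.5]]
0.2 [[-49.4, -96.7], [-68.5, -100.5], [-30.3, -92.8]]
0.1 [[-58.5, -85.8], [-77.9, -87.7], [-39.1, -83.8]]
0.05 [[-62.6, -80.0], [-82.1, -81.0], [-43.2, -79.0]]
0.018 [[-65.1, -76.2], [-84.6, -76.5], [-45.7, -75.8]]
0 [[-66.5, -74.0], [-86.0, -74.0], [-47.0, -74.0]]
d cm [ 40.97 -27.42   3.47] a [-1.000e-03 -1.000e-03 -1.471e+00]
```

>>> send_rows --series '[{"dx": 8,"dy": -5.5,"dz": 0,"az": -0.3,"hand": 1},{"dx": 16,"dy": -11,"dz": 0,"az": -0.6,"hand": 1},{"dx": 24,"dy": -16.5,"dz": 0,"az": -0.9,"hand": 1},{"dx": 32,"dy": -22,"dz": 1,"az": -1.2,"hand": 1},{"dx": 41,"dy": -27.4,"dz": 3.5,"az": -1.471,"hand": 1},{"dx": 41,"dy": -27.4,"dz": 3.5,"az": -1.471,"hand": 1},{"dx": 41,"dy": -27.4,"dz": 3.5,"az": -1.471,"hand": 1},{"dx": 41,"dy": -27.4,"dz": 3.5,"az": -1.471,"hand": 1},{"dx": 41,"dy": -27.4,"dz": 3.5,"az": -1.471,"hand": 1},{"dx": 41,"dy": -27.4,"dz": 3.5,"az": -1.471,"hand": 1}]'

```text
invalid input at $.series[0]: expected keys ax, ay, az, dx, dy, dz, hand
```

```bash
python3 -c "
from h import *
here(); go((-45,-140,36))"
```

```text
t 0.1 TCP(flask) [-425.3 -463.7  194.2] F(flask) [0.3 0.  0.5] w 85.4 gf 0.0 tool_rot [-3.14  -0.     0.225]
d cm [ 41.07 -28.39  15.87] a [-1.000e-03 -1.000e-03 -1.471e+00]
```

>>> send_rows --series '[{"ax": 0,"ay": 0,"dx": 8,"dy": -5.5,"dz": 0,"az": -0.3,"hand": 1},{"ax": 0,"ay": 0,"dx": 16,"dy": -11,"dz": 0,"az": -0.6,"hand": 1},{"ax": 0,"ay": 0,"dx": 24,"dy": -16.5,"dz": 0,"az": -0.9,"hand": 1},{"ax": 0,"ay": 0,"dx": 32,"dy": -22,"dz": 1,"az": -1.2,"hand": 1},{"ax": 0,"ay": 0,"dx": 41,"dy": -27.4,"dz": 3.5,"az": -1.471,"hand": 1},{"ax": 0,"ay": 0,"dx": 41,"dy": -27.4,"dz": 3.5,"az": -1.471,"hand": 1},{"ax": 0,"ay": 0,"dx": 41,"dy": -27.4,"dz": 3.5,"az": -1.471,"hand": 1},{"ax": 0,"ay": 0,"dx": 41,"dy": -27.4,"dz": 3.5,"az": -1.471,"hand": 1},{"ax": 0,"ay": 0,"dx": 41,"dy": -27.4,"dz": 3.5,"az": -1.471,"hand": 1},{"ax": 0,"ay": 0,"dx": 41,"dy": -27.4,"dz": 3.5,"az": -1.471,"hand": 1}]'

```text
clock: 1.1
eef_pos: [484.9, -272.9, 159.7]
tool_rot: [3.141, -0.0, 1.702]
force: [1.8, -0.8, 0.4]
width: 0.4
gripper_force: 0.0
```

```bash
python3 -c "
from h import *
here(); go((-45,-140,36))"
```

```text
t 1.1 TCP(flask) [ -43.  -148.8  159.7] F(flask) [ 1.7 -1.   0.4] w 0.4 gf 0.0 tool_rot [ 3.141 -0.     1.702]
d cm [ 0.88 -0.2  12.37] a [ 0.    -0.     0.006]
```

>>> send_rows --series '[{"ax": 0,"ay": 0,"dx": 0.9,"dy": -0.2,"dz": 4,"az": 0,"hand": 1},{"ax": 0,"ay": 0,"dx": 0.9,"dy": -0.2,"dz": 8,"az": 0,"hand": 1},{"ax": 0,"ay": 0,"dx": 0.9,"dy": -0.2,"dz": 12.2,"az": 0,"hand": 1},{"ax": 0,"ay": 0,"dx": 1.9,"dy": -0.2,"dz": 12.2,"az": 0,"hand": 1},{"ax": 0,"ay": 0,"dx": 2.5,"dy": -0.2,"dz": 12.2,"az": 0,"hand": 1},{"ax": 0,"ay": 0,"dx": 2.9,"dy": -0.2,"dz": 12.2,"az": 0,"hand": 1},{"ax": 0,"ay": 0,"dx": 3.3,"dy": -0.3,"dz": 12.2,"az": 0,"hand": 1},{"ax": 0,"ay": 0,"dx": 3.7,"dy": -0.5,"dz": 12.2,"az": 0,"hand": 1},{"ax": 0,"ay": 0,"dx": 4.1,"dy": -0.7,"dz": 12.2,"az": 0,"hand": 1},{"ax": 0,"ay": 0,"dx": 4.5,"dy": -1.0,"dz": 12.2,"az": 0,"hand": 1}]'

```text
clock: 2.1
eef_pos: [468.1, -231.8, 38.6]
tool_rot: [3.141, 0.001, 1.696]
force: [1.5, -0.2, -0.8]
width: 0.1
gripper_force: 0.0
```

```bash
python3 -c "
from h import *
here(); shot('top','top1.png')"
```

```text
t 2.1 TCP(flask) [ -54.5 -105.9   38.6] F(flask) [ 1.4 -0.4 -0.8] w 0.1 gf 0.0 tool_rot [3.141e+00 1.000e-03 1.696e+00]
```

>>> send_rows --series '[{"ax": 0,"ay": 0,"dx": 0.4,"dy": -0.2,"dz": 0,"az": 0,"hand": 1},{"ax": 0,"ay": 0,"dx": 0.8,"dy": -0.4,"dz": 0,"az": 0,"hand": 1},{"ax": 0,"ay": 0,"dx": 1.1,"dy": -0.6,"dz": 0,"az": 0,"hand": 1},{"ax": 0,"ay": 0,"dx": 1.4,"dy": -0.8,"dz": 0,"az": 0,"hand": 1},{"ax": 0,"ay": 0,"dx": 1.4,"dy": -0.8,"dz": 0,"az": 0,"hand": 1}]'

```text
clock: 2.65
eef_pos: [457.8, -218.4, 37.9]
tool_rot: [-3.141, -0.0, 1.696]
force: [-0.2, -0.5, 0.1]
width: 0.0
gripper_force: 0.0
```

```bash
python3 -c "
from h import *
here(); shot('top','top1.png');shot('scene','scene1.png');p=np.load('p.npy')
overlay(('top1','scene1'),p,.06,1.9,.4,'o2.png',offs=(p[4:6],p[6:8]))"
```

```text
t 2.65 TCP(flask) [-63.  -91.3  37.9] F(flask) [-0.2 -0.5  0.1] w 0.0 gf 0.0 tool_rot [-3.141 -0.     1.696]
```

View pics/o2.png

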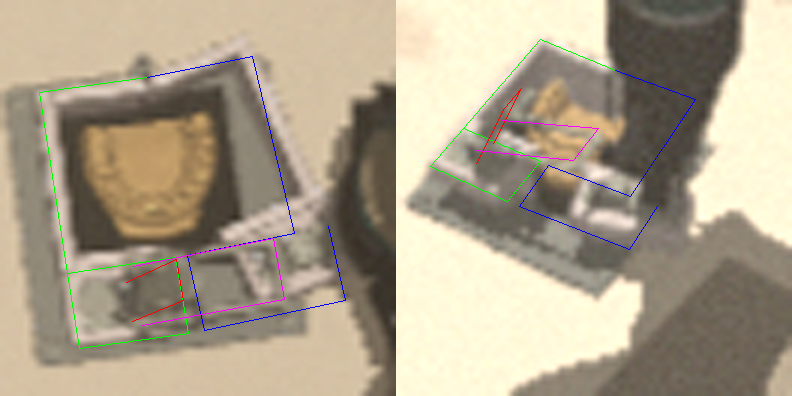

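```bash
python3 -c "
from h import *
p=np.load('p.npy')
for f,o,c in(('top1',p[4:6],(322,172)),('scene1',p[6:8],(318,200))):
    g=dict(np.load(f'pics/{f}.npz')); q=proj(g,[[457.8,-218.4,38],[457.8,-218.4,110]])+o; print(f,q.round(1).tolist(),((q-c)*6).round().tolist())
    q=proj(g,F2W(p,SW(.27,[(-47,-74,50),(-86,-74,50),(-86,-74,32)])))+o;print((q-c)*6)
"
```

```text
top1 [[380.4, 215.9], [384.5, 212.4]] [[350.0, 264.0], [375.0, 242.0]]
[[354.69990201 182.86981587]
 [387.24934077 251.65898928]
 [380.92422611 256.78046739]]
scene1 [[361.0, 241.0], [361.9, 227.3]] [[258.0, 246.0], [263.0, 164.0]]
[[300.32338538 196.03937732]
 [286.38999266 242.39295556]
 [284.84108163 262.30003759]]
```

```bash
python3 -c "
import cv2,numpy as np
O=[]
for f,(u,v) in(('top1',(345,180)),('scene1',(330,205))):
    im=cv2.imread(f'pics/{f}.png')[v:v+50,u:u+50]
    im=(255*(im/255.)**.5).astype(np.uint8)
    im=cv2.resize(im,None,fx=8,fy=8,interpolation=cv2.INTER_CUBIC)
    for k in range(0,400,80): cv2.putText(im,str(u+k//8),(k,10),0,.35,(0,0,255));cv2.putText(im,str(v+k//8),(0,k+10),0,.35,(0,0,255))
    O.append(im)
cv2.imwrite('pics/c1.png',np.hstack(O))"
```

```text
(no output)
```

View pics/c1.png

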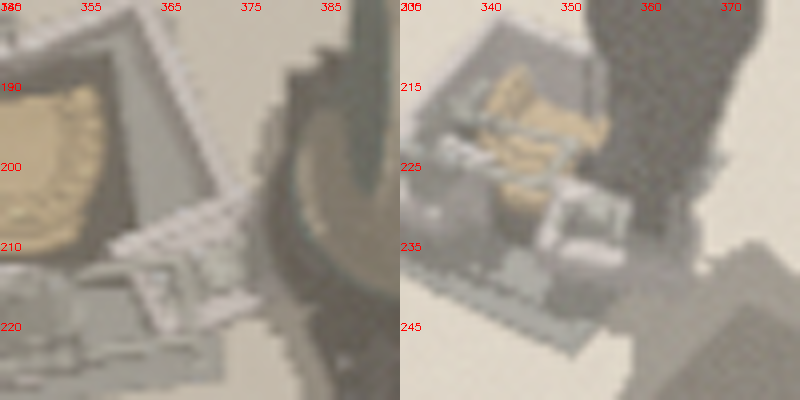

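```bash
cat > ecc.py <<'E'
import sys
from h import *
def swing(f0,f1,box):
    a,b=[cv2.cvtColor(dict(np.load(f'pics/{f}.npz'))['pixels'],cv2.COLOR_RGB2GRAY) for f in(f0,f1)]
    m=np.zeros_like(a);cv2.fillPoly(m,[np.int32(box)],255)
    cc,W=cv2.findTransformECC(b,a,np.eye(2,3,dtype=np.float32),cv2.MOTION_EUCLIDEAN,(3,200,1e-6),m,1)
    return cc,W
if __name__=='__main__':
    # mask belongs to the template (second arg of ECC input mask is on input image)
    cc,W=swing('top0','top1',[(349,190),(361,178),(366,181),(375,203),(356,212),(366,224),(374,220),(374,200)])
    print(cc,W.round(3).tolist(),'image turn',np.arctan2(W[1,0],W[0,0]))
E
python3 ecc.py
```

```text
0.9972699801725602 [[1.0, -0.0010000000474974513, 0.18400000035762787], [0.0010000000474974513, 1.0, -0.3529999852180481]] image turn 0.0009324444
```

```bash
python3 -c "
from h import *
p=np.load('p.npy')
for f in('top0','scene0'):
    g=dict(np.load(f'pics/{f}.npz'));print(f,proj(g,[[144.8,-633,194],[144.8,-633,230]]).round(1).tolist(), proj(g,[[0,0,0],[0,0,200]]).round(0).tolist())
g=dict(np.load('pics/top0.npz'))
for uv in((380.5,203.5),(386,214),(358.7,210.5),(366,222),(328.3,187.3),(334.3,229)): print(onz(g,uv,50).round(0))
a,b=[dict(np.load(f'pics/scene{i}.npz'))['pixels'].astype(int) for i in(0,1)]
d=abs(a-b).sum(2)[224:250,345:375]
print('\n'.join(''.join('%3d'%(x//4) for x in r) for r in b.mean(2).astype(int)[224:250,345:375]*1))
"
```

```text
top0 [[554.2, 323.0], [562.6, 324.7]] [[313.0, 371.0], [313.0, 390.0]]
scene0 [[427.4, 354.0], [429.8, 346.8]] [[225.0, 299.0], [213.0, 261.0]]
[ 495. -218.   50.]
[ 462. -233.   50.]
[ 474. -150.   50.]
[ 438. -171.   50.]
[548. -58.  50.]
[419. -73.  50.]
 25 26 25 27 30 29 22 18 14 16 15 15 14 13 13 13 11 12 12 11 12 12 13 19 27 32 39 43 43 43
 30 30 29 25 30 26 22 14 12 13 14 13 13 13 15 12 12 12 12 12 12 12 15 19 26 30 42 44 43 43
 26 27 29 28 28 25 20 12 12 13 15 14 13 13 11 14 12 13 12 11 13 15 19 26 30 41 43 43 43 44
 31 32 30 28 32 34 32 22 17 15 13 13 11 13 12 12 12 11 12 12 13 17 19 27 37 43 44 44 44 43
 29 28 24 25 31 37 41 39 36 25 18 13 11 11 12 13 11 12 13 11 14 18 21 28 41 43 42 44 43 44
 27 30 30 27 29 39 40 37 34 31 30 23 18 16 13 12 12 12 13 17 16 19 28 40 44 44 43 44 44 44
 20 22 23 25 34 28 26 25 30 32 32 29 30 26 14 12 12 12 15 18 15 27 41 44 44 43 43 43 43 43
 16 17 19 27 36 26 22 20 26 32 31 24 31 28 14 12 12 11 14 17 17 27 43 44 43 44 44 43 44 43
 13 14 18 30 31 23 17 19 21 23 26 22 29 21 12 12 12 13 15 17 16 24 34 44 44 43 43 43 44 43
 13 14 24 37 31 19 16 1
[... 823 characters left out ...]
 16 17 17 20 23 23 23 23 23 21 22 22 23 22 22 24 23 23 23 23 24
 25 25 21 17 15 16 17 17 17 16 17 21 21 23 23 23 23 23 23 23 23 23 23 23 23 23 22 20 18 20
 27 27 25 23 18 17 17 18 16 17 19 22 23 23 24 23 22 22 23 23 24 23 23 23 23 23 21 18 18 18
 26 27 27 27 26 25 23 26 25 22 22 22 22 22 23 24 23 23 23 23 23 23 23 23 22 21 17 18 17 17
 24 24 26 26 28 27 26 27 24 28 37 26 25 24 23 23 22 22 24 23 24 23 23 23 21 18 17 17 18 18
 39 32 25 23 26 27 26 25 28 41 43 42 41 38 25 22 23 23 23 23 23 24 22 21 17 18 17 17 17 17
 44 43 41 38 29 25 25 28 41 44 45 44 44 42 25 23 23 23 23 23 23 23 20 17 18 17 17 17 18 17
 44 43 44 43 41 38 30 40 44 44 44 44 44 41 25 23 23 23 23 23 23 20 18 17 17 17 18 17 17 18
```

>>> send_rows --series '[{"ax": 0,"ay": 0,"dx": -2,"dy": 0,"dz": 0,"az": 0,"hand": 1},{"ax": 0,"ay": 0,"dx": -5,"dy": 0,"dz": 0,"az": 0,"hand": 1},{"ax": 0,"ay": 0,"dx": -5,"dy": 0,"dz": 0.5,"az": 0,"hand": 1},{"ax": 0,"ay": 0,"dx": -5,"dy": 0,"dz": 1.0,"az": 0,"hand": 1},{"ax": 0,"ay": 0,"dx": -5,"dy": 0,"dz": 1.5,"az": 0,"hand": 1},{"ax": 0,"ay": 0,"dx": -5,"dy": 0,"dz": 1.8,"az": 0,"hand": 1}]'

```text
clock: 3.35
eef_pos: [464.3, -267.1, 19.4]
tool_rot: [-3.141, -0.001, 1.697]
force: [-0.2, -0.1, 0.2]
width: -0.3
gripper_force: 0.0
```

```bash
python3 -c "
from h import *
here(); shot('top','top2.png');shot('scene','scene2.png')
g=dict(np.load('pics/scene2.npz')); t=dict(np.load('pics/top2.npz')); e=read_state()['eef_pos']
print(proj(g,[e,e+[0,0,19],e+[0,0,73]]).round(1).tolist(),proj(t,[e,e+[0,0,73]]).round(1).tolist())
O=[]
for f,(u,v) in(('top2',(345,180)),('scene2',(330,205))):
    im=cv2.imread(f'pics/{f}.png')[v:v+50,u:u+50]
    im=(255*(im/255.)**.5).astype(np.uint8)
    im=cv2.resize(im,None,fx=8,fy=8,interpolation=cv2.INTER_CUBIC)
    for k in range(0,400,80): cv2.putText(im,str(u+k//8),(k,10),0,.35,(0,0,255));cv2.putText(im,str(v+k//8),(0,k+10),0,.35,(0,0,255))
    O.append(im)
cv2.imwrite('pics/c2.png',np.hstack(O))
"
```

```text
t 3.35 TCP(flask) [ -62.7 -140.5   19.4] F(flask) [-0.3 -0.1  0.2] w -0.3 gf 0.0 tool_rot [-3.141e+00 -1.000e-03  1.697e+00]
[[372.7, 249.3], [373.0, 245.9], [374.0, 235.7]] [[395.0, 214.4], [400.0, 210.8]]
```

View pics/c2.png

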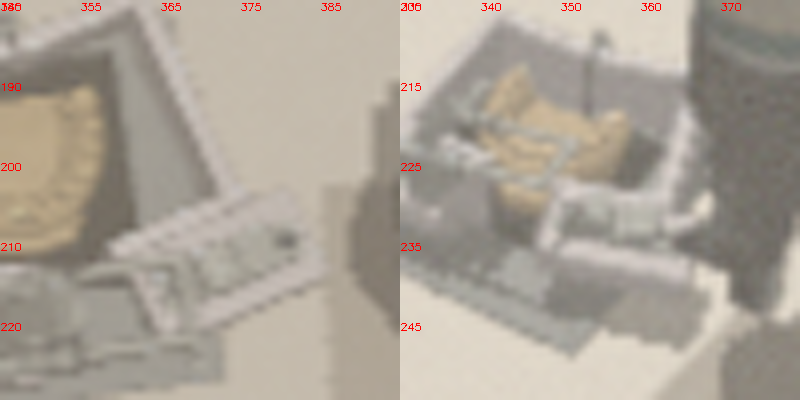

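>>> send_rows --series '[{"ax": 0,"ay": 0,"dx": 0,"dy": 0,"dz": 0.5,"az": 0,"hand": 1},{"ax": 0,"ay": 0,"dx": 0,"dy": 0,"dz": 1.0,"az": 0,"hand": 1},{"ax": 0,"ay": 0,"dx": 0,"dy": 0,"dz": 1.5,"az": 0,"hand": 1},{"ax": 0,"ay": 0,"dx": 0,"dy": 0,"dz": 1.8,"az": 0,"hand": 1},{"ax": 0,"ay": 0,"dx": 0,"dy": 0,"dz": 1.8,"az": 0,"hand": 1}]'

```text
clock: 3.95
eef_pos: [464.2, -268.3, 1.5]
tool_rot: [-3.141, -0.001, 1.696]
force: [0.6, -0.0, -0.5]
width: -0.8
gripper_force: 0.0
```

```bash
python3 -c "
from h import *
here()
g=dict(np.load('pics/scene2.npz'))['pixels'].mean(2)
print('\n'.join(str(228+i)+':'+''.join('%4d'%x for x in r) for i,r in enumerate(g[228:262,362:386])))"
```

```text
t 3.95 TCP(flask) [ -62.9 -141.6    1.5] F(flask) [ 0.6 -0.1 -0.5] w -0.8 gf 0.0 tool_rot [-3.141e+00 -1.000e-03  1.696e+00]
228: 145 155 103  78  72  75  75  51  58  60  50  50  48  48  50  51  46  48  43  55 104 168 178 178
229: 163 158 103  79  76 111 147  69  52  54  50  50  52  47  49  47  48  50  46  61 125 178 178 177
230: 139 132  91  77 103 168 167  84  56  52  51  49  46  47  49  48  50  48  54  85 147 175 176 176
231: 118 122  98  92 120 167 143  72  59  53  45  48  48  47  48  47  48  59 102 164 176 179 175 178
232: 117 151 151 157 147 110  93  60  56  54  49  47  53  44  44  50  44  78 143 178 179 177 174 177
233:  97 136 134 114  93  69  65  57  58  50  48  48  49  48  44  49  46  80 150 177 177 179 176 177
234:  76  91  80  60  51  53  56  59  58  52  56  51  48  48  49  49  55 104 169 178 178 177 175 174
235: 111 101  60  47  49  55  59  48  52  51  51  53  51  45  45  50  83 143 177 175 178 178 175 178
236: 108 108  86  65  55  50  54  51  46  47  46  52  48  46  48  55 114 171 179 176 174 177 177 179
237: 151 145 132 136  91  81  62  48  48  43  48  47  46  47  44  
[... 1758 characters left out ...]
24 122 118 124 122 124 124 124 105  74  73  68  73  71  68  69  67  69  67  73  68  70  72  71
256: 123 121 124 125 123 122 122 116  82  73  67  68  68  71  68  70  69  72  69  70  72  70  73  70
257: 121 122 124 123 123 123 124 112  75  66  74  73  70  69  71  73  66  72  71  69  73  66  70  67
258: 125 121 122 125 124 122 118  83  71  69  72  69  68  71  71  69  69  68  73  70  69  71  68  71
259: 120 123 125 125 125 123 117  77  70  70  69  73  68  69  70  71  73  72  65  71  67  71  68  70
260: 124 124 122 121 123 121 112  73  70  71  70  69  69  71  71  68  69  72  70  75  68  69  72  72
261: 125 121 125 123 114  89  78  71  64  70  71  70  68  70  73  70  70  68  69  72  68  74  68  69
```

>>> send_rows --series '[{"ax": 0,"ay": 0,"dx": 0,"dy": 0,"dz": 0.1,"az": 0,"hand": 1},{"ax": 0,"ay": 0,"dx": 0,"dy": 0,"dz": 0.2,"az": 0,"hand": 1},{"ax": 0,"ay": 0,"dx": 0,"dy": 0,"dz": 0.4,"az": 0,"hand": 1}]'

```text
clock: 4.25
eef_pos: [464.8, -268.6, -1.9]
tool_rot: [3.141, 0.0, 1.696]
force: [0.9, 0.6, 0.1]
width: -0.1
gripper_force: 0.0
```

```bash
python3 -c "
from h import *
here(); shot('scene','scene3.png')
g=dict(np.load('pics/scene3.npz'));e=read_state()['eef_pos'];print(proj(g,[e]))
g=g['pixels'].mean(2)
print('\n'.join(str(236+i)+':'+''.join('%4d'%x for x in r) for i,r in enumerate(g[236:256,366:382])))"
```

```text
t 4.25 TCP(flask) [ -62.4 -142.    -1.9] F(flask) [0.9 0.4 0.1] w -0.1 gf 0.0 tool_rot [3.141 0.    1.696]
[[372.61959069 253.31795965]]
236: 137 100  91  54  50  50  48  51  49  46  45  46  48  79 142 171
237:  86  67  61  55  55  52  49  43  46  46  52  47  44  82 150 174
238:  50  50  58  55  50  55  49  49  49  47  45  39  52 100 169 177
239:  48  52  55  53  50  51  52  45  50  47  44  48  81 140 177 177
240:  52  55  53  52  49  50  48  50  49  49  45  60 114 168 180 175
241:  64  55  53  49  43  45  45  43  44  41  47  64 123 174 163 121
242:  89  83  79  76  53  45  49  44  48  42  53  77 134 167 119  90
243:  95  94 118 155 121  54  44  46  47  51  68  91 150 161 101  90
244:  93 117 167 179 160  67  43  42  46  60  70  73 106 112  93  95
245:  94 117 176 175 146  64  38  47  49  56  71  63  79  91  90  95
246:  92 122 171 153 124  62  46  47  46  58  71  66  69  78  86  90
247: 118 159 157 132 110  70  58  49  48  64  72  65  71  69  71  74
248: 161 153 130 114  84  69  66  66  63  71  71  70  71  68  71  75
249: 154 131 124 111  79  69  74  69  69  71  69  68  71  68  70  67
250: 131 122 122 114  74  67  70  70  70  75  71  70  65  70  72  73
251: 122 125 123 112  75  70  71  66  67  69  72  70  67  69  70  71
252: 121 121 117  88  69  70  68  70  71  69  69  67  72  71  74  68
253: 121 122 122 107  69  70  70  68  72  72  71  68  68  66  68  72
254: 125 126 121 112  78  68  75  68  73  70  71  70  71  68  70  67
255: 121 120 125 125 107  79  68  68  67  71  66  69  73  67  70  70
```

>>> send_rows --series '[{"ax": 0,"ay": 0,"dx": 0,"dy": 0,"dz": 0.3,"az": 0,"hand": 1},{"ax": 0,"ay": 0,"dx": 0,"dy": 0,"dz": 0.6,"az": 0,"hand": 1},{"ax": 0,"ay": 0,"dx": 0,"dy": 0,"dz": 0.8,"az": 0,"hand": 1},{"ax": 0,"ay": 0,"dx": 0,"dy": 0,"dz": 1.0,"az": 0,"hand": 1},{"ax": 0,"ay": 0,"dx": 0,"dy": 0,"dz": 1.2,"az": 0,"hand": 1}]'

```text
clock: 4.8
eef_pos: [464.6, -268.4, -14.2]
tool_rot: [-3.142, -0.0, 1.696]
force: [-0.7, -0.7, -0.2]
width: -0.1
gripper_force: 0.0
```

```bash
python3 -c "
from h import *
here(); print(read_state()['tau'].round(1))"
```

```text
t 4.8 TCP(flask) [ -62.6 -141.8  -14.2] F(flask) [-0.7 -0.6 -0.2] w -0.1 gf 0.0 tool_rot [-3.142 -0.     1.696]
[  0.1 -53.4  -2.6  -8.4  -0.    0.    0. ]
```

The reported TCP sits below the bench with no contact, so the reported z carries an offset of about 25–30 mm. I'll find it by touching the bench gently.

>>> send_rows --series '[{"ax": 0,"ay": 0,"dx": 0,"dy": 0,"dz": 0.3,"az": 0,"hand": 1},{"ax": 0,"ay": 0,"dx": 0,"dy": 0,"dz": 0.5,"az": 0,"hand": 1},{"ax": 0,"ay": 0,"dx": 0,"dy": 0,"dz": 0.7,"az": 0,"hand": 1}]'

```text
clock: 5.1
eef_pos: [464.6, -268.4, -21.2]
tool_rot: [3.142, -0.0, 1.696]
force: [-0.3, -0.7, -0.1]
width: 0.0
gripper_force: 0.0
```

>>> send_rows --series '[{"ax": 0,"ay": 0,"dx": 0,"dy": 0,"dz": 0.1,"az": 0,"hand": 1},{"ax": 0,"ay": 0,"dx": 0,"dy": 0,"dz": 0.2,"az": 0,"hand": 1}]'

```text
clock: 5.3
eef_pos: [464.6, -268.4, -23.1]
tool_rot: [3.142, -0.0, 1.696]
force: [-0.1, -0.0, 0.6]
width: 0.1
gripper_force: 0.0
```

>>> send_rows --series '[{"ax": 0,"ay": 0,"dx": 0,"dy": 0,"dz": 0.1,"az": 0,"hand": 1},{"ax": 0,"ay": 0,"dx": 0,"dy": 0,"dz": 0.2,"az": 0,"hand": 1}]'

```text
clock: 5.5
eef_pos: [464.6, -268.5, -25.0]
tool_rot: [3.141, 0.0, 1.696]
force: [-0.4, -0.9, -0.1]
width: -0.3
gripper_force: 0.0
```

```bash
python3 -c "
from h import *
here(); shot('scene','scene4.png')
g=dict(np.load('pics/scene4.npz'));e=read_state()['eef_pos'];print(proj(g,[e,e+[0,0,25],e+[0,0,30]]))
g=g['pixels'].mean(2)
print('\n'.join(str(240+i)+':'+''.join('%4d'%x for x in r) for i,r in enumerate(g[240:260,364:382])))"
```

```text
t 5.5 TCP(flask) [ -62.5 -141.9  -25. ] F(flask) [-0.5 -0.9 -0.1] w -0.3 gf 0.0 tool_rot [3.141 0.    1.696]
[[372.21798334 257.32679131]
 [372.65234772 252.94510663]
 [372.74043579 252.05651131]]
240: 107 103 118 158 100  60  53  50  42  46  46  43  36  44  53 103 164 172
241:  87  87  86  95  64  53  56  48  48  45  46  46  42  46  50 107 163 121
242:  82  58  56  61  57  50  46  49  48  45  44  43  45  47  53  81 109  96
243:  65  44  47  56  55  56  54  55  46  43  48  47  46  52  68  89  91  93
244:  57  46  51  52  55  50  50  51  49  47  42  47  43  63  86  95  91  90
245:  74  56  57  52  55  44  44  45  50  48  45  46  51  62  79  87  92  97
246:  84  83  72  75  64  47  39  44  43  48  50  45  50  64  69  75  84  90
247:  91  95 116 158 136  77  48  41  44  43  50  58  67  65  68  73  75  74
248: 105 116 163 157 128 105  70  45  43  48  51  65  70  67  74  74  68  70
249: 167 162 153 130 114  83  63  45  45  45  50  66  65  64  68  70  73  71
250: 170 151 127 116  82  69  62  48  48  43  49  64  65  67  68  71  69  73
251: 150 128 123 113  76  64  67  59  49  44  51  69  71  74  67  69  70  69
252: 129 123 122 121 106  72  71  68  64  57  62  72  66  70  69  70  70  69
253: 121 119 120 121 115  74  70  68  67  70  66  68  70  67  72  68  71  66
254: 121 122 121 124 115  73  71  68  68  69  69  68  68  69  71  71  74  67
255: 121 121 123 126 114  73  71  69  72  71  72  69  68  71  67  70  66  70
256: 121 124 121 124 115  71  65  70  71  67  70  70  67  71  70  69  71  67
257: 123 121 125 127 111  77  66  68  69  70  67  68  70  75  67  70  65  68
258: 123 122 122 116  78  71  72  71  70  69  68  68  68  71  67  66  69  71
259: 122 120 122 111  76  66  67  68  64  69  68  69  66  69  68  68  69  70
```

>>> send_rows --series '[{"ax": 0,"ay": 0,"dx": 0,"dy": 0,"dz": 0.1,"az": 0,"hand": 1},{"ax": 0,"ay": 0,"dx": 0,"dy": 0,"dz": 0.2,"az": 0,"hand": 1}]'

```text
clock: 5.75
eef_pos: [464.7, -268.5, -27.0]
tool_rot: [3.141, 0.0, 1.696]
force: [0.8, 0.3, 0.1]
width: -0.1
gripper_force: 0.0
```

>>> send_rows --series '[{"ax": 0,"ay": 0,"dx": 0,"dy": 0,"dz": 0.1,"az": 0,"hand": 1},{"ax": 0,"ay": 0,"dx": 0,"dy": 0,"dz": 0.2,"az": 0,"hand": 1}]'

```text
clock: 5.95
eef_pos: [464.6, -268.5, -29.1]
tool_rot: [3.142, -0.0, 1.696]
force: [-1.1, -0.1, 0.7]
width: 0.6
gripper_force: 0.0
```

>>> send_rows --series '[{"ax": 0,"ay": 0,"dx": 0,"dy": 0,"dz": 0.1,"az": 0,"hand": 1},{"ax": 0,"ay": 0,"dx": 0,"dy": 0,"dz": 0.2,"az": 0,"hand": 1},{"ax": 0,"ay": 0,"dx": 0,"dy": 0,"dz": 0.3,"az": 0,"hand": 1}]'

```text
clock: 6.25
eef_pos: [464.6, -268.5, -32.1]
tool_rot: [3.142, -0.0, 1.696]
force: [0.9, 0.0, 0.0]
width: -0.2
gripper_force: 0.0
```

>>> send_rows --series '[{"ax": 0,"ay": 0,"dx": 0,"dy": 0,"dz": 0.1,"az": 0,"hand": 1},{"ax": 0,"ay": 0,"dx": 0,"dy": 0,"dz": 0.2,"az": 0,"hand": 1},{"ax": 0,"ay": 0,"dx": 0,"dy": 0,"dz": 0.3,"az": 0,"hand": 1}]'

```text
clock: 6.55
eef_pos: [464.6, -268.5, -35.1]
tool_rot: [3.142, 0.0, 1.696]
force: [-0.1, -1.0, -0.6]
width: -0.1
gripper_force: 0.0
```

>>> send_rows --series '[{"ax": 0,"ay": 0,"dx": 0,"dy": 0,"dz": 0.1,"az": 0,"hand": 1},{"ax": 0,"ay": 0,"dx": 0,"dy": 0,"dz": 0.2,"az": 0,"hand": 1},{"ax": 0,"ay": 0,"dx": 0,"dy": 0,"dz": 0.3,"az": 0,"hand": 1}]'

```text
clock: 6.85
eef_pos: [464.6, -268.5, -36.3]
tool_rot: [-3.142, 0.001, 1.696]
force: [-4.6, 1.9, 28.8]
width: -0.2
gripper_force: 14.1
```

Bench contact is at reported z ≈ −35.6, so true z = reported + 35.6. I'll correct for it and push the ear at its real height.

```bash
sed -i "s/T-s\['eef_pos'\]/T-s['eef_pos']-[0,0,35.6]/; s/v=s\['eef_pos'\]-\[p\[0\],p\[1\],0\]/v=s['eef_pos']-[p[0],p[1],-35.6]/" h.py; grep -n 35.6 h.py
```

```text
43:    d=R0.inv().apply(T-s['eef_pos']-[0,0,35.6])/10; a=(R0.inv()*Rt).as_rotvec()
46:    p=np.load('p.npy'); s=read_state(); c,k=np.cos(p[2]),np.sin(p[2]); v=s['eef_pos']-[p[0],p[1],-35.6]
```

>>> send_rows --series '[{"ax": 0,"ay": 0,"dx": 0,"dy": 0,"dz": -2,"az": 0,"hand": 1},{"ax": 0,"ay": 0,"dx": 0,"dy": 1.8,"dz": -4,"az": 0,"hand": 1},{"ax": 0,"ay": 0,"dx": 1,"dy": 1.8,"dz": -4.1,"az": 0,"hand": 1},{"ax": 0,"ay": 0,"dx": 1.8,"dy": 1.8,"dz": -4.1,"az": 0,"hand": 1},{"ax": 0,"ay": 0,"dx": 2.3,"dy": 1.7,"dz": -4.1,"az": 0,"hand": 1},{"ax": 0,"ay": 0,"dx": 2.8,"dy": 1.6,"dz": -4.1,"az": 0,"hand": 1},{"ax": 0,"ay": 0,"dx": 3.2,"dy": 1.3,"dz": -4.1,"az": 0,"hand": 1},{"ax": 0,"ay": 0,"dx": 3.6,"dy": 1.0,"dz": -4.1,"az": 0,"hand": 1}]'

```text
clock: 7.65
eef_pos: [468.6, -232.1, 2.5]
tool_rot: [-3.14, 0.0, 1.695]
force: [-2.1, -2.5, -1.2]
width: -0.2
gripper_force: 1.3
```

```bash
python3 -c "
from h import *
here()"
```

```text
t 7.65 TCP(flask) [ -54.  -106.2   38.1] F(flask) [-2.4 -2.2 -1.2] w -0.2 gf 1.3 tool_rot [-3.14   0.     1.695]
```

Contact now (about 2.5 N). I continue along the arc.

>>> send_rows --series '[{"ax": 0,"ay": 0,"dx": 0.4,"dy": -0.3,"dz": 0,"az": 0,"hand": 1},{"ax": 0,"ay": 0,"dx": 0.8,"dy": -0.5,"dz": 0,"az": 0,"hand": 1},{"ax": 0,"ay": 0,"dx": 1.1,"dy": -0.7,"dz": 0,"az": 0,"hand": 1},{"ax": 0,"ay": 0,"dx": 1.4,"dy": -0.9,"dz": 0,"az": 0,"hand": 1}]'

```text
clock: 8.05
eef_pos: [458.8, -218.7, 3.1]
tool_rot: [-3.141, 0.0, 1.696]
force: [-1.4, -3.3, -1.4]
width: 0.3
gripper_force: 1.5
```

>>> send_rows --series '[{"ax": 0,"ay": 0,"dx": 0.2,"dy": -0.1,"dz": 0,"az": 0,"hand": 1},{"ax": 0,"ay": 0,"dx": 0.3,"dy": -0.2,"dz": 0,"az": 0,"hand": 1}]'

```text
clock: 8.25
eef_pos: [457.1, -215.6, 3.1]
tool_rot: [3.141, -0.0, 1.696]
force: [-1.4, -2.6, -0.6]
width: -0.1
gripper_force: 1.0
```

```bash
python3 -c "
from h import *
here()"
```

```text
t 8.25 TCP(flask) [-63.4 -88.5  38.7] F(flask) [-1.8 -2.4 -0.6] w -0.1 gf 1.0 tool_rot [ 3.141 -0.     1.696]
```

>>> send_rows --series '[{"ax": 0,"ay": 0,"dx": 0.1,"dy": -0.05,"dz": 0,"az": 0,"hand": 1},{"ax": 0,"ay": 0,"dx": 0.2,"dy": -0.1,"dz": 0,"az": 0,"hand": 1}]'

```text
clock: 8.45
eef_pos: [455.8, -214.1, 3.0]
tool_rot: [3.141, 0.0, 1.696]
force: [-2.5, -2.8, 0.2]
width: -0.0
gripper_force: 1.2
```

>>> send_rows --series '[{"ax": 0,"ay": 0,"dx": 0.1,"dy": -0.05,"dz": 0,"az": 0,"hand": 1},{"ax": 0,"ay": 0,"dx": 0.2,"dy": -0.1,"dz": 0,"az": 0,"hand": 1}]'

```text
clock: 8.65
eef_pos: [454.5, -212.3, 3.0]
tool_rot: [3.142, 0.0, 1.696]
force: [-2.1, -2.0, 0.9]
width: -0.3
gripper_force: 1.3
```

>>> send_rows --series '[{"ax": 0,"ay": 0,"dx": 0.1,"dy": -0.05,"dz": 0,"az": 0,"hand": 1},{"ax": 0,"ay": 0,"dx": 0.2,"dy": -0.1,"dz": 0,"az": 0,"hand": 1}]'

```text
clock: 8.85
eef_pos: [453.2, -210.4, 3.0]
tool_rot: [3.142, 0.0, 1.696]
force: [-2.0, -3.6, 0.5]
width: -0.1
gripper_force: 1.3
```

>>> send_rows --series '[{"ax": 0,"ay": 0,"dx": 0.1,"dy": 0,"dz": 0,"az": 0,"hand": 1},{"ax": 0,"ay": 0,"dx": 0.2,"dy": 0,"dz": 0,"az": 0,"hand": 1}]'

```text
clock: 9.05
eef_pos: [452.9, -210.1, 3.1]
tool_rot: [-3.142, 0.002, 1.695]
force: [-1.7, -7.5, -1.0]
width: 0.2
gripper_force: 3.8
```

```bash
python3 -c "
from h import *
here();shot('top','top3.png');shot('scene','scene5.png');p=np.load('p.npy')
overlay(('top3','scene5'),p,.018,1.9,.4,'o3.png',offs=(p[4:6],p[6:8]))"
```

```text
t 9.05 TCP(flask) [-66.8 -82.4  38.7] F(flask) [-2.6 -7.2 -1. ] w 0.2 gf 3.8 tool_rot [-3.142e+00  2.000e-03  1.695e+00]
```

View pics/o3.png

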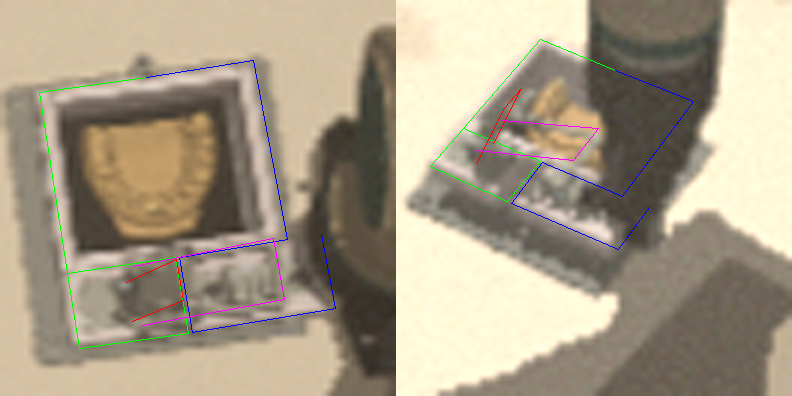

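Swinging half is on the seal (force stepped up to 7.5 N, and the overlay matches at 0.018). I retreat, rise and prepare to grasp the bail.

>>> send_rows --series '[{"ax": 0,"ay": 0,"dx": -0.5,"dy": 0,"dz": 0,"az": 0,"hand": 1},{"ax": 0,"ay": 0,"dx": -2,"dy": 0,"dz": 0,"az": 0,"hand": 1},{"ax": 0,"ay": 0,"dx": -2,"dy": 0,"dz": -5,"az": 0,"hand": 1},{"ax": 0,"ay": 0,"dx": -2,"dy": 0,"dz": -10,"az": 0,"hand": 0.2},{"ax": 0,"ay": 0.1,"dx": 1,"dy": 0,"dz": -12,"az": 0,"hand": 0},{"ax": 0,"ay": 0.2,"dx": 4,"dy": 0,"dz": -12,"az": 0,"hand": 0},{"ax": 0,"ay": 0.2,"dx": 6.3,"dy": 0,"dz": -12,"az": 0,"hand": 0},{"ax": 0,"ay": 0.2,"dx": 6.3,"dy": 0,"dz": -12,"az": 0,"hand": 0}]'

```text
clock: 9.95
eef_pos: [445.1, -142.6, 123.5]
tool_rot: [3.14, -0.203, 1.7]
force: [-0.2, 0.1, 0.6]
width: 72.4
gripper_force: 0.0
```

```bash
python3 -c "
from h import *
here();go((-67,-19,85),.2);shot('scene','scene6.png');shot('top','top6.png')"
```

```text
t 9.95 TCP(flask) [-66.2 -14.5 159.1] F(flask) [-0.2  0.1  0.6] w 72.4 gf 0.0 tool_rot [ 3.14  -0.203  1.7  ]
d cm [-1.93 -0.09  7.17] a [ 0.    -0.003  0.004]
```

>>> send_rows --series '[{"ax": 0,"ay": 0,"dx": -0.8,"dy": 0,"dz": 3,"az": 0,"hand": 0},{"ax": 0,"ay": 0,"dx": -1.5,"dy": -0.1,"dz": 5.5,"az": 0,"hand": 0},{"ax": 0,"ay": 0,"dx": -1.9,"dy": -0.1,"dz": 7.2,"az": 0,"hand": 0},{"ax": 0,"ay": 0,"dx": -1.9,"dy": -0.1,"dz": 7.2,"az": 0,"hand": 0.2},{"ax": 0,"ay": 0,"dx": -1.9,"dy": -0.1,"dz": 7.2,"az": 0,"hand": 0.35}]'

```text
clock: 10.55
eef_pos: [445.1, -150.4, 48.8]
tool_rot: [3.141, -0.2, 1.696]
force: [0.2, -0.1, 0.2]
width: 59.1
gripper_force: 0.0
```

```bash
python3 -c "
from h import *
here();shot('scene','scene7.png');shot('top','top7.png')
O=[]
for f,(u,v) in(('top7',(328,183)),('scene7',(318,200))):
    im=cv2.imread(f'pics/{f}.png')[v:v+50,u:u+50]
    im=(255*(im/255.)**.5).astype(np.uint8)
    im=cv2.resize(im,None,fx=8,fy=8,interpolation=cv2.INTER_CUBIC)
    for k in range(0,400,80): cv2.putText(im,str(u+k//8),(k,10),0,.35,(0,0,255));cv2.putText(im,str(v+k//8),(0,k+10),0,.35,(0,0,255))
    O.append(im)
cv2.imwrite('pics/c3.png',np.hstack(O))"
```

```text
t 10.55 TCP(flask) [-67.1 -22.3  84.4] F(flask) [ 0.2 -0.1  0.2] w 59.1 gf 0.0 tool_rot [ 3.141 -0.2    1.696]
```

>>> send_rows --series '[{"ax": 0,"ay": 0,"dx": 0.4,"dy": 0,"dz": 0.1,"az": 0,"hand": 0.4},{"ax": 0,"ay": 0,"dx": 0.4,"dy": 0,"dz": 0.1,"az": 0,"hand": 0.5},{"ax": 0,"ay": 0,"dx": 0.4,"dy": 0,"dz": 0.1,"az": 0,"hand": 0.53},{"ax": 0,"ay": 0,"dx": 0.4,"dy": 0,"dz": 0.1,"az": 0,"hand": 0.53}]'

```text
clock: 11.05
eef_pos: [444.3, -146.4, 48.8]
tool_rot: [3.141, -0.2, 1.696]
force: [0.4, 0.8, 0.5]
width: 40.1
gripper_force: 0.0
```

>>> send_rows --series '[{"ax": 0,"ay": 0,"dx": 0,"dy": 0,"dz": 0,"az": 0,"hand": 0.56},{"ax": 0,"ay": 0,"dx": 0,"dy": 0,"dz": 0,"az": 0,"hand": 0.58},{"ax": 0,"ay": 0,"dx": 0,"dy": 0,"dz": 0,"az": 0,"hand": 0.6},{"ax": 0,"ay": 0,"dx": 0,"dy": 0,"dz": 0,"az": 0,"hand": 0.6}]'

```text
clock: 11.45
eef_pos: [444.1, -146.4, 48.5]
tool_rot: [-3.142, -0.2, 1.696]
force: [0.2, -0.4, 0.6]
width: 34.3
gripper_force: 10.4
```

```bash
python3 -c "
from h import *
here()"
```

```text
t 11.45 TCP(flask) [-67.6 -18.2  84.1] F(flask) [ 0.1 -0.4  0.6] w 34.3 gf 10.4 tool_rot [-3.142 -0.2    1.696]
```

Bail gripped, width 34.3, with no side force. Next, the linkage geometry for where the grip point has to go.

```bash
cat > lk.py <<'E'
from h import *
from scipy.optimize import fsolve
def ik(b,s):  # bar (y,z) -> theta, phi, grip point at s from bar
    f=lambda v:(latch(v[0],v[1])[3]-np.r_[-67,b])[1:]
    v=fsolve(f,(1.9,.1)); P,q,t,B=latch(*v); d=(q-B)/73; return v,(B+s*d)[1:],np.abs(f(v)).max()
if __name__=='__main__':
    P,q,t,B=latch(1.9,.4); print('pin',q,'bar',B)
    for th in(1.75,1.9,2.05):
      for ph in(.3,.4,.5):
        P,q,t,B=latch(th,ph); print(th,ph,'bar',B[1:].round(1),'grip@20',(B+20*(q-B)/73)[1:].round(1))
    for b in((-42,106),(-48,95),(-51,85),(-51,75),(-51,66),(-48,66),(-45,66),(-40,66),(-36,60),(-33,60),(-30,60)):
        v,g,e=ik(b,18); print(b,v.round(2),g.round(1),round(e,2))
E
python3 lk.py
```

```text
pin [-67.          24.91563082  77.73377193] bar [-67.         -42.32182174 106.16131092]
1.75 0.3 bar [-42.1  99.6] grip@20 [-23.   93.7]
1.75 0.4 bar [-39.6 106.4] grip@20 [-21.2  98.6]
1.75 0.5 bar [-36.5 113. ] grip@20 [-18.9 103.4]
1.9 0.3 bar [-44.8  99.3] grip@20 [-25.7  93.4]
1.9 0.4 bar [-42.3 106.2] grip@20 [-23.9  98.4]
1.9 0.5 bar [-39.1 112.7] grip@20 [-21.6 103.1]
2.05 0.3 bar [-47.4  98.6] grip@20 [-28.3  92.7]
2.05 0.4 bar [-44.9 105.5] grip@20 [-26.5  97.7]
2.05 0.5 bar [-41.8 112.1] grip@20 [-24.2 102.5]
(-42, 106) [1.88 0.4 ] [-25.4  99. ] 0.0
(-48, 95) [2.02 0.25] [-30.5  90.6] 0.0
(-51, 85) [2.09 0.11] [-33.1  83. ] 0.0
(-51, 75) [ 2.07 -0.03] [-33.   75.5] 0.0
(-51, 66) [ 2.11 -0.15] [-33.2  68.6] 0.0
(-48, 66) [ 1.95 -0.16] [-30.2  68.9] 0.0
(-45, 66) [ 1.78 -0.16] [-27.2  69. ] 0.0
(-40, 66) [ 1.5  -0.16] [-22.2  68.8] 0.0
(-36, 60) [ 1.32 -0.23] [-18.5  64.1] 0.0
(-33, 60) [ 1.1 -0.2] [-15.4  63.6] 0.0
(-30, 60) [ 0.82 -0.15] [-12.2  62.7] 0.0
```

>>> send_rows --series '[{"ax": 0,"ay": 0,"dx": -0.3,"dy": 0,"dz": 0.5,"az": 0,"hand": 0.6},{"ax": 0,"ay": 0,"dx": -0.6,"dy": 0,"dz": 1.0,"az": 0,"hand": 0.6},{"ax": 0,"ay": 0,"dx": -0.9,"dy": 0,"dz": 1.5,"az": 0,"hand": 0.6},{"ax": 0,"ay": 0,"dx": -1.1,"dy": 0,"dz": 2.0,"az": 0,"hand": 0.6},{"ax": 0,"ay": 0,"dx": -1.1,"dy": 0,"dz": 2.0,"az": 0,"hand": 0.6}]'

```text
clock: 11.95
eef_pos: [445.0, -153.4, 25.9]
tool_rot: [-3.141, -0.2, 1.695]
force: [-0.2, -1.2, 1.0]
width: 34.5
gripper_force: 10.2
```

```bash
python3 -c "
from h import *
here()"
```

```text
t 11.95 TCP(flask) [-67.6 -25.2  61.5] F(flask) [-0.4 -1.2  1. ] w 34.5 gf 10.2 tool_rot [-3.141 -0.2    1.695]
```

>>> send_rows --series '[{"ax": 0,"ay": 0,"dx": -0.04,"dy": 0,"dz": 0.2,"az": 0,"hand": 0.6},{"ax": 0,"ay": 0,"dx": -0.08,"dy": 0,"dz": 0.4,"az": 0,"hand": 0.6}]'

```text
clock: 12.15
eef_pos: [445.0, -153.1, 22.6]
tool_rot: [3.142, -0.2, 1.696]
force: [-1.7, -0.8, 10.9]
width: 34.3
gripper_force: 10.8
```

>>> send_rows --series '[{"ax": 0,"ay": 0,"dx": -0.02,"dy": 0,"dz": 0.1,"az": 0,"hand": 0.6},{"ax": 0,"ay": 0,"dx": -0.04,"dy": 0,"dz": 0.2,"az": 0,"hand": 0.6}]'

```text
clock: 12.35
eef_pos: [445.1, -153.1, 21.4]
tool_rot: [3.141, -0.199, 1.696]
force: [-2.9, -0.9, 15.3]
width: 34.5
gripper_force: 11.2
```

>>> send_rows --series '[{"ax": 0,"ay": 0,"dx": -0.02,"dy": 0,"dz": 0.1,"az": 0,"hand": 0.6},{"ax": 0,"ay": 0,"dx": -0.04,"dy": 0,"dz": 0.2,"az": 0,"hand": 0.6}]'

```text
clock: 12.55
eef_pos: [445.1, -153.1, 19.6]
tool_rot: [3.141, -0.199, 1.696]
force: [-1.8, -1.7, 15.9]
width: 34.4
gripper_force: 11.5
```

>>> send_rows --series '[{"ax": 0,"ay": 0,"dx": 0.05,"dy": 0,"dz": -0.25,"az": 0,"hand": 0.6},{"ax": 0,"ay": 0,"dx": 0.05,"dy": 0,"dz": -0.25,"az": 0,"hand": 0.6}]'

```text
clock: 12.75
eef_pos: [445.0, -153.3, 21.2]
tool_rot: [3.141, -0.2, 1.696]
force: [-0.8, 0.0, -1.2]
width: 34.5
gripper_force: 10.5
```

```bash
python3 -c "
from h import *
here();shot('scene','scene8.png');shot('top','top8.png')
p=np.load('p.npy')
O=[]
for f,(u,v),o in(('top8',(335,195),p[4:6]),('scene8',(320,208),p[6:8])):
    g=dict(np.load(f'pics/{f}.npz'))
    im=cv2.imread(f'pics/{f}.png')[v:v+44,u:u+44]
    im=(255*(im/255.)**.5).astype(np.uint8)
    im=cv2.resize(im,None,fx=9,fy=9,interpolation=cv2.INTER_CUBIC)
    for th,ph in((2.0,-.15),):
        for P,c in lines(p,.018,th,ph)[-2:]: 
            for q in proj(g,P)+o: cv2.circle(im,tuple(np.int32((q-[u,v]+.5)*9)),2,c,-1)
    for k in range(0,396,90): cv2.putText(im,str(u+k//9),(k,10),0,.35,(0,0,255));cv2.putText(im,str(v+k//9),(0,k+10),0,.35,(0,0,255))
    O.append(im)
cv2.imwrite('pics/c4.png',np.hstack(O))"
```

```text
t 12.75 TCP(flask) [-67.6 -25.1  56.8] F(flask) [-0.8  0.1 -1.2] w 34.5 gf 10.5 tool_rot [ 3.141 -0.2    1.696]
```

View pics/c4.png

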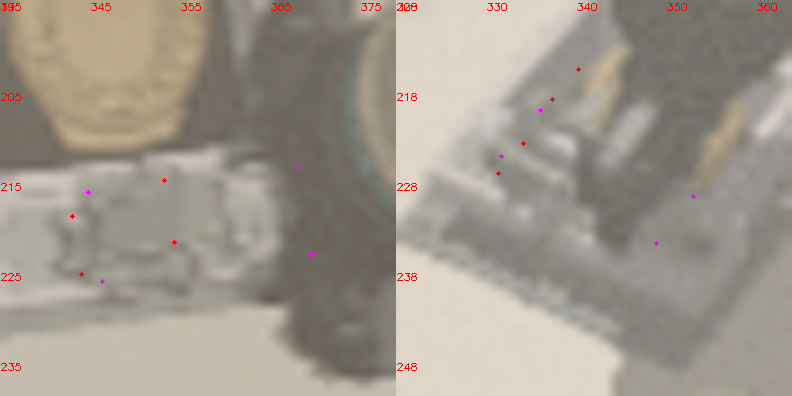

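```bash
python3 -c "
from h import *
p=np.load('p.npy');g=dict(np.load('pics/scene8.npz'))
for y in(-25.1,-32.2):
  for zz in(57,61): print(y,zz,(proj(g,F2W(p,[(-85,y-11,zz),(-95,y-11,zz),(-85,y+11,zz),(-95,y+11,zz)]))+p[6:8]).round(1).tolist())
g=g['pixels'].mean(2)
print('\n'.join(str(224+i)+':'+''.join('%4d'%x for x in r) for i,r in enumerate(g[224:242,336:362])))"
```

```text
-25.1 57 [[344.8, 235.4], [343.4, 237.2], [339.6, 233.1], [338.2, 234.8]]
-25.1 61 [[344.9, 234.7], [343.5, 236.5], [339.6, 232.4], [338.2, 234.1]]
-32.2 57 [[346.5, 236.2], [345.1, 238.0], [341.3, 233.9], [339.9, 235.6]]
-32.2 61 [[346.6, 235.5], [345.2, 237.2], [341.3, 233.1], [339.9, 234.9]]
224:  88 106 126 139  69  62  66  86 109 110  74  53  52  52  52  45  51  58  78  98  86  75  71  85  89  84
225:  79  77  88  96  60  56  79 104  95  75  55  54  50  50  47  49  53  57  87  82  79  82  85  92  87  83
226: 107  89  83  73  52  52  68  81  80  61  58  67  58  50  48  48  49  66  81  78  79  89  84  87  85  88
227: 101 128 109  75  51  46  60  65  60  57  55  53  53  53  49  56  54  67  76  80  86  90  93  81  85  85
228:  79  95  86  90  53  49  51  54  52  52  55  52  51  50  57  66  71  75  72  84  87  88  86  87  83  84
229:  86  82  71  82  53  46  49  52  52  51  48  51  49  55  62  69  72  70  72  87  93  82  90  88  85  82
230:  93  85  82  80  56  51  49  45  53  50  52  50  54  61  72  76  81  84  84  86  86  83  84  85  81  74
231:  88  85  84  87  87  82  54  52  50 
[... 457 characters left out ...]
73  74  63  61  59  73  86  87  87  69  68  67
236:  70  75  77  85  93  96  93  81  70  71  81  85  85  84  78  74  72  70  70  78  87  85  82  66  69  72
237:  69  73  72  74  79  84  88  86  84  87  89  89  86  88  87  82  83  80  78  84  87  80  69  66  74  85
238:  72  64  68  66  68  73  75  79  90  85  85  88  87  90  92  86  88  86  84  88  84  74  68  73  81  94
239:  95  75  68  73  65  65  72  70  73  78  88  91  86  88  90  88  92  87  86  82  76  69  69  78  90  93
240: 112 102 101  69  65  69  69  70  63  73  73  74  82  85  87  89  89  86  83  79  71  67  76  88  94  91
241: 103 110 105  76  70  69  65  66  65  66  67  70  74  75  81  87  85  87  82  72  69  71  88  93  95  95
```

>>> send_rows --series '[{"ax": 0,"ay": 0,"dx": -0.02,"dy": 0,"dz": 0.1,"az": 0,"hand": 0.6},{"ax": 0,"ay": 0,"dx": -0.02,"dy": 0,"dz": 0.1,"az": 0,"hand": 0.6}]'

```text
clock: 13.05
eef_pos: [445.0, -153.1, 20.0]
tool_rot: [-3.141, -0.2, 1.696]
force: [0.1, -0.9, 1.0]
width: 34.2
gripper_force: 10.6
```

>>> send_rows --series '[{"ax": 0,"ay": 0,"dx": -0.02,"dy": 0,"dz": 0.1,"az": 0,"hand": 0.6},{"ax": 0,"ay": 0,"dx": -0.02,"dy": 0,"dz": 0.1,"az": 0,"hand": 0.6}]'

```text
clock: 13.25
eef_pos: [445.1, -153.1, 19.5]
tool_rot: [3.142, -0.2, 1.696]
force: [-1.7, -1.4, 6.6]
width: 34.6
gripper_force: 11.0
```

>>> send_rows --series '[{"ax": 0,"ay": 0,"dx": 0.1,"dy": 0,"dz": 0.0,"az": 0,"hand": 0.6},{"ax": 0,"ay": 0,"dx": 0.2,"dy": 0,"dz": 0.03,"az": 0,"hand": 0.6}]'

```text
clock: 13.45
eef_pos: [445.1, -153.0, 19.5]
tool_rot: [3.141, -0.197, 1.695]
force: [-1.8, -7.8, 8.0]
width: 34.6
gripper_force: 11.1
```

>>> send_rows --series '[{"ax": 0,"ay": 0,"dx": 0.1,"dy": 0,"dz": 0.02,"az": 0,"hand": 0.6},{"ax": 0,"ay": 0,"dx": 0.2,"dy": 0,"dz": 0.04,"az": 0,"hand": 0.6}]'

```text
clock: 13.65
eef_pos: [445.1, -152.4, 19.5]
tool_rot: [3.14, -0.196, 1.694]
force: [-1.2, -9.7, 6.5]
width: 34.5
gripper_force: 11.0
```

>>> send_rows --series '[{"ax": 0,"ay": 0,"dx": -0.1,"dy": 0,"dz": -0.1,"az": 0,"hand": 0.6},{"ax": 0,"ay": 0,"dx": -0.1,"dy": 0,"dz": -0.2,"az": 0,"hand": 0.6}]'

```text
clock: 13.85
eef_pos: [444.9, -151.6, 20.9]
tool_rot: [3.141, -0.199, 1.695]
force: [-0.7, -3.8, -0.0]
width: 34.0
gripper_force: 10.6
```

>>> send_rows --series '[{"ax": 0,"ay": 0,"dx": 0.02,"dy": 0,"dz": -0.1,"az": 0,"hand": 0.6},{"ax": 0,"ay": 0,"dx": 0.04,"dy": 0,"dz": -0.2,"az": 0,"hand": 0.6}]'

```text
clock: 14.05
eef_pos: [444.7, -150.4, 22.9]
tool_rot: [3.142, -0.2, 1.696]
force: [0.0, -2.7, -0.3]
width: 34.3
gripper_force: 10.6
```

>>> send_rows --series '[{"ax": 0,"ay": 0,"dx": -0.3,"dy": 0,"dz": -0.06,"az": 0,"hand": 0.6},{"ax": 0,"ay": 0,"dx": -0.6,"dy": 0,"dz": -0.12,"az": 0,"hand": 0.6},{"ax": 0,"ay": 0,"dx": -0.7,"dy": 0,"dz": -0.14,"az": 0,"hand": 0.6}]'

```text
clock: 14.35
eef_pos: [444.8, -153.8, 23.0]
tool_rot: [-3.14, -0.205, 1.698]
force: [-0.8, 8.8, -1.5]
width: 34.8
gripper_force: 10.8
```

>>> send_rows --series '[{"ax": 0,"ay": 0,"dx": -0.02,"dy": 0,"dz": 0.1,"az": 0,"hand": 0.6},{"ax": 0,"ay": 0,"dx": -0.04,"dy": 0,"dz": 0.2,"az": 0,"hand": 0.6}]'

```text
clock: 14.55
eef_pos: [444.8, -153.6, 21.1]
tool_rot: [-3.14, -0.205, 1.698]
force: [-0.9, 8.1, 2.1]
width: 34.4
gripper_force: 10.9
```

Pushing outward meets the lever stop, so the bar had slid off the *outer* end of the heel. That means the keeper is clamped well inward. I lift over the heel and approach from further in.

>>> send_rows --series '[{"ax": 0,"ay": 0,"dx": 0.3,"dy": 0,"dz": -0.2,"az": 0,"hand": 0.6},{"ax": 0,"ay": 0,"dx": 0.4,"dy": 0,"dz": -0.4,"az": 0,"hand": 0.6},{"ax": 0,"ay": 0,"dx": 0.7,"dy": 0,"dz": -0.3,"az": 0,"hand": 0.6},{"ax": 0,"ay": 0,"dx": 1.0,"dy": 0,"dz": -0.25,"az": 0,"hand": 0.6},{"ax": 0,"ay": 0,"dx": 1.35,"dy": 0,"dz": -0.17,"az": 0,"hand": 0.6},{"ax": 0,"ay": 0,"dx": 1.35,"dy": 0,"dz": -0.17,"az": 0,"hand": 0.6}]'

```text
clock: 15.15
eef_pos: [444.2, -145.9, 25.5]
tool_rot: [3.141, -0.198, 1.695]
force: [-0.1, -3.8, 1.5]
width: 34.2
gripper_force: 10.7
```

>>> send_rows --series '[{"ax": 0,"ay": 0,"dx": -0.02,"dy": 0,"dz": 0.1,"az": 0,"hand": 0.6},{"ax": 0,"ay": 0,"dx": -0.03,"dy": 0,"dz": 0.15,"az": 0,"hand": 0.6}]'

```text
clock: 15.35
eef_pos: [444.2, -145.2, 23.8]
tool_rot: [3.141, -0.199, 1.695]
force: [-0.9, -2.4, 1.5]
width: 34.2
gripper_force: 10.6
```

>>> send_rows --series '[{"ax": 0,"ay": 0,"dx": -0.02,"dy": 0,"dz": 0.1,"az": 0,"hand": 0.6},{"ax": 0,"ay": 0,"dx": -0.02,"dy": 0,"dz": 0.1,"az": 0,"hand": 0.6}]'

```text
clock: 15.55
eef_pos: [444.2, -144.6, 22.6]
tool_rot: [3.141, -0.2, 1.696]
force: [-1.4, -2.3, 0.2]
width: 34.2
gripper_force: 10.6
```

>>> send_rows --series '[{"ax": 0,"ay": 0,"dx": -0.02,"dy": 0,"dz": 0.07,"az": 0,"hand": 0.6},{"ax": 0,"ay": 0,"dx": -0.02,"dy": 0,"dz": 0.07,"az": 0,"hand": 0.6}]'

```text
clock: 15.75
eef_pos: [444.1, -144.5, 21.9]
tool_rot: [3.141, -0.2, 1.696]
force: [0.5, -1.8, 1.1]
width: 34.5
gripper_force: 10.7
```

>>> send_rows --series '[{"ax": 0,"ay": 0,"dx": -0.02,"dy": 0,"dz": 0.1,"az": 0,"hand": 0.6},{"ax": 0,"ay": 0,"dx": -0.02,"dy": 0,"dz": 0.1,"az": 0,"hand": 0.6}]'

```text
clock: 15.95
eef_pos: [444.0, -144.3, 20.9]
tool_rot: [3.141, -0.2, 1.696]
force: [0.7, -1.1, 1.2]
width: 34.2
gripper_force: 10.7
```

>>> send_rows --series '[{"ax": 0,"ay": 0,"dx": -0.02,"dy": 0,"dz": 0.1,"az": 0,"hand": 0.6},{"ax": 0,"ay": 0,"dx": -0.02,"dy": 0,"dz": 0.1,"az": 0,"hand": 0.6}]'

```text
clock: 16.15
eef_pos: [444.0, -144.2, 20.1]
tool_rot: [3.141, -0.2, 1.696]
force: [-0.6, -1.0, 3.8]
width: 34.7
gripper_force: 10.9
```

>>> send_rows --series '[{"ax": 0,"ay": 0,"dx": 0.1,"dy": 0,"dz": 0.02,"az": 0,"hand": 0.6},{"ax": 0,"ay": 0,"dx": 0.2,"dy": 0,"dz": 0.04,"az": 0,"hand": 0.6},{"ax": 0,"ay": 0,"dx": 0.3,"dy": 0,"dz": 0.06,"az": 0,"hand": 0.6}]'

```text
clock: 16.45
eef_pos: [443.8, -142.3, 19.9]
tool_rot: [3.141, -0.199, 1.695]
force: [0.6, -4.0, 0.5]
width: 33.9
gripper_force: 10.7
```

>>> send_rows --series '[{"ax": 0,"ay": 0,"dx": 0.1,"dy": 0,"dz": 0.02,"az": 0,"hand": 0.6},{"ax": 0,"ay": 0,"dx": 0.2,"dy": 0,"dz": 0.04,"az": 0,"hand": 0.6}]'

```text
clock: 16.65
eef_pos: [443.5, -139.6, 19.8]
tool_rot: [3.141, -0.2, 1.696]
force: [1.0, -3.9, -0.4]
width: 34.2
gripper_force: 10.7
```

>>> send_rows --series '[{"ax": 0,"ay": 0,"dx": -0.02,"dy": 0,"dz": 0.1,"az": 0,"hand": 0.6},{"ax": 0,"ay": 0,"dx": -0.02,"dy": 0,"dz": 0.1,"az": 0,"hand": 0.6}]'

```text
clock: 16.85
eef_pos: [443.4, -139.1, 18.8]
tool_rot: [3.142, -0.201, 1.696]
force: [0.5, -2.1, 0.3]
width: 34.7
gripper_force: 10.8
```

>>> send_rows --series '[{"ax": 0,"ay": 0,"dx": -0.02,"dy": 0,"dz": 0.1,"az": 0,"hand": 0.6},{"ax": 0,"ay": 0,"dx": -0.02,"dy": 0,"dz": 0.1,"az": 0,"hand": 0.6}]'

```text
clock: 17.05
eef_pos: [443.3, -139.0, 17.9]
tool_rot: [3.142, -0.201, 1.696]
force: [0.6, -0.4, 0.9]
width: 34.6
gripper_force: 10.8
```

```bash
python3 -c "
from h import *
here();shot('scene','scene9.png');shot('top','top9.png')
from lk import ik
p=np.load('p.npy')
# which lever angle fits: project lever tip back edge for several th
for n,o in(('top9',p[4:6]),('scene9',p[6:8])):
    g=dict(np.load(f'pics/{n}.npz'))
    for th in(1.0,1.2,1.4,1.6,1.8,2.0):
        t=latch(th,0)[2]+5.8*np.array([0,-np.sin(th),np.cos(th)]); print(n,th,(proj(g,F2W(p,[t-[10,0,0],t+[10,0,0]]))+o).round(1).tolist())
t=dict(np.load('pics/top9.npz'))['pixels'].mean(2)
print('\n'.join(str(206+i)+':'+''.join('%4d'%x for x in r) for i,r in enumerate(t[206:232,332:366])))
"
```

```text
t 17.05 TCP(flask) [-67.5 -10.7  53.5] F(flask) [ 0.5 -0.5  0.9] w 34.6 gf 10.8 tool_rot [ 3.142 -0.201  1.696]
top9 1.0 [[335.3, 224.1], [334.2, 217.3]]
top9 1.2 [[339.3, 223.4], [338.3, 216.5]]
top9 1.4 [[343.6, 222.7], [342.5, 215.8]]
top9 1.6 [[347.9, 222.1], [346.8, 215.2]]
top9 1.8 [[351.9, 221.6], [350.8, 214.8]]
top9 2.0 [[355.6, 221.2], [354.5, 214.5]]
scene9 1.0 [[324.0, 213.2], [327.0, 209.9]]
scene9 1.2 [[326.7, 213.5], [329.6, 210.2]]
scene9 1.4 [[329.6, 214.3], [332.5, 211.0]]
scene9 1.6 [[332.6, 215.6], [335.5, 212.3]]
scene9 1.8 [[335.5, 217.4], [338.4, 214.1]]
scene9 2.0 [[338.2, 219.6], [341.1, 216.2]]
206: 139  94  47  47  45  47  49  68  82  90 101  93  97  96 112 117  98 100 102  98  98  92  77  55  41  39  42  41  46  47  44  41  41  45
207: 141  96  47  46  47  46  48  52  72  82  90  96  99 103  93  83  80  82  96  96  87  82  84  63  46  43  42  41  44  45  44  44  41  45
208: 143 101  53  51  47  48  48  47  55  88  88  82  88  93  92  89  89  87  85  88  92  97  79  50  45  44  43  41  43  42  41  42  42  43
209: 141 103  54  47  48  45  48  49  47  79 103 
[... 2493 characters left out ...]
  97  96 133 136 123 123 136 143 135 104  79  78  73  73  72  72  75  93  93  88  89  76  74  76  68  67  60  49  42  40  43  43  45  43
228:  92  88 130 145 139 134 132 129 118 103  88  78  69  67  64  64  62  67  87  94  96  92  92  90  89  89  67  44  41  40  40  45  44  44
229:  95  90  96 101  92  87  91  93  92  96  96  94  92  92  92  93  92  90  92  94  92  90  85  82  93  99  80  58  55  55  53  48  45  46
230: 101  94  95  93  90  90  93  95  97  98  99  97  95  92  86  98 104 101 106 112 123 129 129 128 130 130 129 127 127 114  76  43  43  45
231:  99  98  96  94  94  92  93  94 100 100 108 113 124 130 129 130 132 131 133 134 136 137 136 136 136 136 136 136 136 109  61  41  42  42
```

>>> send_rows --series '[{"ax": 0,"ay": 0,"dx": -0.02,"dy": 0,"dz": 0.1,"az": 0,"hand": 0.6},{"ax": 0,"ay": 0,"dx": -0.02,"dy": 0,"dz": 0.1,"az": 0,"hand": 0.6}]'

```text
clock: 17.35
eef_pos: [443.2, -138.9, 16.9]
tool_rot: [-3.141, -0.201, 1.696]
force: [0.2, 1.5, 2.1]
width: 34.4
gripper_force: 10.9
```

>>> send_rows --series '[{"ax": 0,"ay": 0,"dx": 0.1,"dy": 0,"dz": 0.02,"az": 0,"hand": 0.6},{"ax": 0,"ay": 0,"dx": 0.2,"dy": 0,"dz": 0.04,"az": 0,"hand": 0.6}]'

```text
clock: 17.55
eef_pos: [443.2, -138.5, 16.8]
tool_rot: [3.141, -0.199, 1.695]
force: [0.6, -3.7, 1.2]
width: 34.2
gripper_force: 10.9
```

>>> send_rows --series '[{"ax": 0,"ay": 0,"dx": 0.1,"dy": 0,"dz": 0.02,"az": 0,"hand": 0.6},{"ax": 0,"ay": 0,"dx": 0.15,"dy": 0,"dz": 0.03,"az": 0,"hand": 0.6}]'

```text
clock: 17.75
eef_pos: [443.1, -137.8, 16.7]
tool_rot: [3.141, -0.198, 1.695]
force: [1.0, -6.1, 0.3]
width: 34.4
gripper_force: 10.8
```

>>> send_rows --series '[{"ax": 0,"ay": 0,"dx": 0.02,"dy": 0,"dz": -0.1,"az": 0,"hand": 0.6},{"ax": 0,"ay": 0,"dx": 0.04,"dy": 0,"dz": -0.2,"az": 0,"hand": 0.6}]'

```text
clock: 17.95
eef_pos: [443.1, -137.3, 18.3]
tool_rot: [3.141, -0.199, 1.695]
force: [2.8, -4.4, -13.5]
width: 34.2
gripper_force: 10.3
```

Lifting is resisted (−13.5 N), so the bar is under the claw's lip. I relieve the load and release gently.

>>> send_rows --series '[{"ax": 0,"ay": 0,"dx": -0.03,"dy": 0,"dz": 0.18,"az": 0,"hand": 0.6},{"ax": 0,"ay": 0,"dx": -0.03,"dy": 0,"dz": 0.18,"az": 0,"hand": 0.6},{"ax": 0,"ay": 0,"dx": -0.03,"dy": 0,"dz": 0.18,"az": 0,"hand": 0.6}]'

```text
clock: 18.25
eef_pos: [443.0, -136.2, 17.2]
tool_rot: [3.141, -0.2, 1.696]
force: [1.8, -4.4, -1.4]
width: 34.4
gripper_force: 11.1
```

>>> send_rows --series '[{"ax": 0,"ay": 0,"dx": 0,"dy": 0,"dz": 0,"az": 0,"hand": 0.5},{"ax": 0,"ay": 0,"dx": 0,"dy": 0,"dz": 0,"az": 0,"hand": 0.4},{"ax": 0,"ay": 0,"dx": 0,"dy": 0,"dz": 0,"az": 0,"hand": 0.35},{"ax": 0,"ay": 0,"dx": 0,"dy": 0,"dz": 0,"az": 0,"hand": 0.35},{"ax": 0,"ay": 0,"dx": 0.4,"dy": 0,"dz": -2,"az": 0,"hand": 0.35},{"ax": 0,"ay": 0,"dx": 0.8,"dy": 0,"dz": -4,"az": 0,"hand": 0.35},{"ax": 0,"ay": 0,"dx": 0,"dy": 0,"dz": -8,"az": 0,"hand": 0.5},{"ax": 0,"ay": 0,"dx": -1,"dy": 0,"dz": -11,"az": 0,"hand": 1},{"ax": 0,"ay": 0,"dx": -1,"dy": 0,"dz": -11,"az": 0,"hand": 1}]'

```text
clock: 19.15
eef_pos: [449.5, -170.4, 125.8]
tool_rot: [3.136, -0.195, 1.694]
force: [0.5, -0.3, -0.4]
width: 14.3
gripper_force: 0.0
```

```bash
python3 -c "
from h import *
here();shot('scene','scene10.png');shot('top','top10.png')
p=np.load('p.npy')
for n,o in(('top10',p[4:6]),('scene10',p[6:8])):
    g=dict(np.load(f'pics/{n}.npz'))
    for th in(1.,1.2,1.4,1.6,1.8):
        t=latch(th,0)[2]; print(n,th,(proj(g,F2W(p,[t-[10,0,0],t+[10,0,0]]))+o).round(1).tolist())
t=dict(np.load('pics/top10.npz'))['pixels'].mean(2)
print('\n'.join(str(210+i)+':'+''.join('%4d'%x for x in r) for i,r in enumerate(t[210:230,334:372])))
t=dict(np.load('pics/scene10.npz'))['pixels'].mean(2)
print('\n'.join(str(204+i)+':'+''.join('%4d'%x for x in r) for i,r in enumerate(t[204:238,322:358])))
"
```

```text
t 19.15 TCP(flask) [-65.2 -42.6 161.4] F(flask) [ 0.4 -0.3 -0.4] w 14.3 gf 0.0 tool_rot [ 3.136 -0.195  1.694]
top10 1.0 [[333.5, 224.5], [332.5, 217.7]]
top10 1.2 [[337.4, 223.7], [336.4, 216.9]]
top10 1.4 [[341.6, 223.0], [340.5, 216.2]]
top10 1.6 [[345.9, 222.3], [344.8, 215.5]]
top10 1.8 [[350.0, 221.8], [348.9, 215.0]]
scene10 1.0 [[322.9, 213.4], [325.8, 210.1]]
scene10 1.2 [[325.4, 213.4], [328.4, 210.1]]
scene10 1.4 [[328.2, 213.9], [331.2, 210.6]]
scene10 1.6 [[331.2, 215.0], [334.1, 211.7]]
scene10 1.8 [[334.1, 216.6], [337.0, 213.2]]
210:  56  49  48  48  48  48  47  56  94 113 115 114 109 108 109 109 103  90  75  64  54  47  47  46  47  44  46  44  56  82  92 107 137 140 113  80  72  65
211:  73  47  47  45  48  47  49  50  60  73  76  79  81  79  76  71  66  56  49  46  46  52  58  70  95 102 119 129 129 131 132 137 143 139 111  74  54  46
212:  91  47  50  47  47  50  47  49  48  48  49  50  52  52  53  54  62  93 107 122 133 136 136 135 137 138 141 143 146 147 145 136 115 108  95  75  65  67
213:  95  48  47  49  48  46  52  60  65  91 102 123 133 131 130 114  84 121 1
[... 6956 characters left out ...]
  85  92  93  86  83  98 124 118 108 117 137 114  98  90  90 100 101 117 123 100  79 104 152 149 135  89
234: 103 102 105  76  69  67  68  66  65  67  72  71  76  76  75  86 107 107 122 133 110 100  86  86  89  82  78  85  85  78  67  79 109 141 130  93
235: 105 101 106 103 105  96  76  68  65  72  65  67  69  70  73  82  91  93 101 110 108 124  94 106 146 142  96  88  79  66  66  59  65  89  97  86
236: 168 151 102  97 107 109  98  76  71  67  63  70  66  66  70  70  83  92  92  94  98 110 115 141 160 159 150 148 127  92  77  67  69  82  88  85
237: 178 176 167 155 119 101 107 104  96  73  66  71  69  67  70  79 104 100  81  85  90  95 101 110 123 147 163 162 159 152 137  95  77  86  83  93
```

Scene shows the lever tip at (328–331, 210–213), so the lever is at about 1.4 and the loop is hooked. Next: square the tool and come down on the outward side of the lever's back.

```bash
python3 -c "
from h import *
here();go((-67,5,165),0);go((-67,8,101),0)
for t in(1.5,1.4,1.2,1.0,.8,.6,.4,.2,.1,0): print(t,np.round([28+45*np.cos(t)-5.8*np.sin(t)-6,60+45*np.sin(t)+5.8*np.cos(t)],1))"
```

```text
t 19.25 TCP(flask) [-67.7 -39.4 158.7] F(flask) [-0.6  0.1  0.1] w 0.6 gf 0.0 tool_rot [ 3.141 -0.2    1.695]
d cm [4.47 0.07 0.26] a [ 0.    -0.2   -0.001]
d cm [3.5  0.07 6.6 ] a [ 0.    -0.2   -0.001]
1.5 [ 19.4 105.3]
1.4 [ 23.9 105.3]
1.2 [ 32.9 104. ]
1.0 [ 41.4 101. ]
0.8 [49.2 96.3]
0.6 [55.9 90.2]
0.4 [61.2 82.9]
0.2 [65.  74.6]
0.1 [66.2 70.3]
0 [67.  65.8]
```

>>> send_rows --series '[{"ax": 0,"ay": -0.1,"dx": 2,"dy": 0,"dz": 0.1,"az": 0,"hand": 1},{"ax": 0,"ay": -0.2,"dx": 4,"dy": 0.1,"dz": 0.3,"az": 0,"hand": 1},{"ax": 0,"ay": -0.2,"dx": 3.8,"dy": 0.1,"dz": 3,"az": 0,"hand": 1},{"ax": 0,"ay": -0.2,"dx": 3.5,"dy": 0.1,"dz": 6.4,"az": 0,"hand": 1},{"ax": 0,"ay": -0.2,"dx": 3.5,"dy": 0.1,"dz": 6.4,"az": 0,"hand": 1}]'

```text
clock: 19.75
eef_pos: [437.7, -117.8, 63.6]
tool_rot: [-3.132, -0.004, 1.7]
force: [-0.8, 0.5, 0.1]
width: -0.4
gripper_force: 0.0
```

```bash
python3 -c "
from h import *
here();go((-67,15,103),0)"
```

```text
t 19.75 TCP(flask) [-70.5  11.   99.2] F(flask) [-0.7  0.6  0.1] w -0.4 gf 0.0 tool_rot [-3.132 -0.004  1.7  ]
d cm [ 0.4   0.35 -0.38] a [-0.009 -0.004  0.004]
```

>>> send_rows --series '[{"ax": 0,"ay": 0,"dx": 0.4,"dy": 0,"dz": 0,"az": 0,"hand": 1},{"ax": 0,"ay": 0,"dx": 0.8,"dy": 0,"dz": 0,"az": 0,"hand": 1},{"ax": 0,"ay": 0,"dx": 1.2,"dy": 0,"dz": 0,"az": 0,"hand": 1},{"ax": 0,"ay": 0,"dx": 1.6,"dy": 0,"dz": 0,"az": 0,"hand": 1}]'

```text
clock: 20.15
eef_pos: [440.5, -104.9, 68.0]
tool_rot: [3.14, 0.0, 1.695]
force: [-0.5, 0.2, 0.1]
width: 0.3
gripper_force: 0.0
```

```bash
python3 -c "
from h import *
here()"
```

```text
t 20.15 TCP(flask) [-66.1  23.5 103.6] F(flask) [-0.4  0.2  0.1] w 0.3 gf 0.0 tool_rot [3.14  0.    1.695]
```

>>> send_rows --series '[{"ax": 0,"ay": 0,"dx": 0.3,"dy": 0,"dz": 0,"az": 0,"hand": 1},{"ax": 0,"ay": 0,"dx": 0.6,"dy": 0,"dz": 0,"az": 0,"hand": 1},{"ax": 0,"ay": 0,"dx": 0.95,"dy": 0,"dz": 0.05,"az": 0,"hand": 1}]'

```text
clock: 20.45
eef_pos: [439.2, -96.2, 67.0]
tool_rot: [3.141, 0.001, 1.695]
force: [0.8, -3.9, -0.1]
width: 0.1
gripper_force: 1.7
```

>>> send_rows --series '[{"ax": 0,"ay": 0,"dx": 0.3,"dy": 0,"dz": 0.1,"az": 0,"hand": 1},{"ax": 0,"ay": 0,"dx": 0.6,"dy": 0,"dz": 0.2,"az": 0,"hand": 1}]'

```text
clock: 20.65
eef_pos: [438.5, -89.7, 64.8]
tool_rot: [3.141, 0.001, 1.695]
force: [1.0, -3.1, 2.4]
width: -0.4
gripper_force: 2.0
```

>>> send_rows --series '[{"ax": 0,"ay": 0,"dx": 0.35,"dy": 0,"dz": 0.15,"az": 0,"hand": 1},{"ax": 0,"ay": 0,"dx": 0.7,"dy": 0,"dz": 0.3,"az": 0,"hand": 1},{"ax": 0,"ay": 0,"dx": 1.0,"dy": 0,"dz": 0.5,"az": 0,"hand": 1}]'

```text
clock: 20.95
eef_pos: [437.4, -79.7, 59.6]
tool_rot: [3.141, 0.001, 1.695]
force: [2.3, -4.9, 2.0]
width: 0.1
gripper_force: 2.6
```

>>> send_rows --series '[{"ax": 0,"ay": 0,"dx": 0.25,"dy": 0,"dz": 0.2,"az": 0,"hand": 1},{"ax": 0,"ay": 0,"dx": 0.5,"dy": 0,"dz": 0.4,"az": 0,"hand": 1},{"ax": 0,"ay": 0,"dx": 0.7,"dy": 0,"dz": 0.6,"az": 0,"hand": 1}]'

```text
clock: 21.25
eef_pos: [436.6, -72.6, 53.6]
tool_rot: [3.14, 0.0, 1.696]
force: [1.9, -4.8, 1.9]
width: -0.1
gripper_force: 2.5
```

```bash
python3 -c "
from h import *
here()"
```

```text
t 21.25 TCP(flask) [-65.9  56.   89.2] F(flask) [ 1.3 -5.   1.9] w -0.1 gf 2.5 tool_rot [3.14  0.    1.696]
```

>>> send_rows --series '[{"ax": 0,"ay": 0,"dx": 0.2,"dy": 0,"dz": 0.2,"az": 0,"hand": 1},{"ax": 0,"ay": 0,"dx": 0.4,"dy": 0,"dz": 0.45,"az": 0,"hand": 1},{"ax": 0,"ay": 0,"dx": 0.5,"dy": 0,"dz": 0.7,"az": 0,"hand": 1}]'

```text
clock: 21.55
eef_pos: [435.9, -67.1, 46.6]
tool_rot: [3.14, -0.0, 1.696]
force: [2.2, -2.3, 3.1]
width: 0.3
gripper_force: 2.0
```

>>> send_rows --series '[{"ax": 0,"ay": 0,"dx": 0.15,"dy": 0,"dz": 0.25,"az": 0,"hand": 1},{"ax": 0,"ay": 0,"dx": 0.25,"dy": 0,"dz": 0.5,"az": 0,"hand": 1},{"ax": 0,"ay": 0,"dx": 0.35,"dy": 0,"dz": 0.75,"az": 0,"hand": 1}]'

```text
clock: 21.85
eef_pos: [434.9, -63.2, 38.9]
tool_rot: [3.141, -0.001, 1.697]
force: [2.0, -1.0, 1.8]
width: -0.1
gripper_force: 1.0
```

```bash
python3 -c "
from h import *
here()"
```

```text
t 21.85 TCP(flask) [-66.4  65.5  74.5] F(flask) [ 1.9 -1.2  1.8] w -0.1 gf 1.0 tool_rot [ 3.141e+00 -1.000e-03  1.697e+00]
```

>>> send_rows --series '[{"ax": 0,"ay": 0,"dx": 0.1,"dy": 0,"dz": 0.3,"az": 0,"hand": 1},{"ax": 0,"ay": 0,"dx": 0.15,"dy": 0,"dz": 0.6,"az": 0,"hand": 1},{"ax": 0,"ay": 0,"dx": 0.2,"dy": 0,"dz": 0.85,"az": 0,"hand": 1}]'

```text
clock: 22.15
eef_pos: [433.3, -61.8, 30.1]
tool_rot: [-3.139, -0.0, 1.696]
force: [0.6, 0.4, -0.6]
width: -0.2
gripper_force: 0.0
```

>>> send_rows --series '[{"ax": 0,"ay": 0,"dx": 0,"dy": 0,"dz": 0.1,"az": 0,"hand": 1},{"ax": 0,"ay": 0,"dx": 0,"dy": 0,"dz": 0.1,"az": 0,"hand": 1}]'

```text
clock: 22.35
eef_pos: [433.3, -61.8, 29.6]
tool_rot: [-3.139, -0.0, 1.696]
force: [-0.7, 1.1, 3.6]
width: -0.2
gripper_force: 1.6
```

```bash
python3 -c "
from h import *
here()"
```

```text
t 22.35 TCP(flask) [-67.8  67.1  65.2] F(flask) [-0.5  1.1  3.6] w -0.2 gf 1.6 tool_rot [-3.139 -0.     1.696]
```

>>> send_rows --series '[{"ax": 0,"ay": 0,"dx": 0,"dy": 0,"dz": 0.05,"az": 0,"hand": 1},{"ax": 0,"ay": 0,"dx": 0,"dy": 0,"dz": -0.5,"az": 0,"hand": 1},{"ax": 0,"ay": 0,"dx": 0,"dy": 0,"dz": -3,"az": 0,"hand": 1},{"ax": 0,"ay": 0,"dx": 0,"dy": 0,"dz": -8,"az": 0,"hand": 1},{"ax": 0,"ay": 0,"dx": 0,"dy": 0,"dz": -12,"az": 0,"hand": 1},{"ax": 0,"ay": 0,"dx": 4,"dy": 0,"dz": -14,"az": 0,"hand": 1},{"ax": 0,"ay": 0,"dx": 9,"dy": 0,"dz": -14,"az": 0,"hand": 1},{"ax": 0,"ay": 0,"dx": 13,"dy": 0,"dz": -14,"az": 0,"hand": 1},{"ax": 0,"ay": 0,"dx": 16,"dy": 0,"dz": -14,"az": 0,"hand": 1},{"ax": 0,"ay": 0,"dx": 16,"dy": 0,"dz": -14,"az": 0,"hand": 1}]'

```text
clock: 23.35
eef_pos: [413.9, 101.0, 170.1]
tool_rot: [3.141, -0.002, 1.703]
force: [-0.4, -0.5, -0.6]
width: -0.2
gripper_force: 0.0
```

```bash
python3 -c "
from h import *
here();shot('scene','scene11.png');shot('top','top11.png')
def tr(a,b,box,mode=cv2.MOTION_TRANSLATION):
    A,B=[cv2.cvtColor(dict(np.load(f'pics/{f}.npz'))['pixels'],cv2.COLOR_RGB2GRAY) for f in(a,b)]
    u,v,w,h=box; cc,W=cv2.findTransformECC(A[v:v+h,u:u+w],B[v-0:v+h,u:u+w],np.eye(2,3,dtype=np.float32),mode,(3,300,1e-7),None,1); return round(cc,3),W.round(2).tolist()
for nm,box in(('earfront',(356,219,18,10)),('wall',(362,184,10,18)),('backwall',(346,178,18,10)),('fixed wall',(325,186,9,24)),('fixed ear',(330,222,8,10)),('cast',(334,188,26,26))):
    for a in('top10','top3') if nm not in('cast',) else ('top0','top10'):
        try: print(nm,a,tr(a,'top11',box))
        except Exception as e: print(nm,a,'fail')
p=np.load('p.npy')
g=dict(np.load('pics/top11.npz'));
for y in(-27,-35,-38): print('bar',y,(proj(g,F2W(p,[(-82,y,60),(-52,y,60)]))+p[4:6]).round(1).tolist())
print('lever tip flat',(proj(g,F2W(p,[(-77,90,66),(-57,90,66)]))+p[4:6]).round(1).tolist())
t=g['pixels'].mean(2)
print('\n'.join(str(210+i)+':'+''.join('%4d'%x for x in r) for i,r in enumerate(t[210:230,334:374])))
"
```

```text
t 23.35 TCP(flask) [-66.7 231.1 205.7] F(flask) [-0.4 -0.4 -0.6] w -0.2 gf 0.0 tool_rot [ 3.141e+00 -2.000e-03  1.703e+00]
earfront top10 (0.773, [[1.0, 0.0, 0.11999999731779099], [0.0, 1.0, 0.18000000715255737]])
earfront top3 (0.606, [[1.0, 0.0, 0.17000000178813934], [0.0, 1.0, -0.009999999776482582]])
wall top10 (0.881, [[1.0, 0.0, 0.14000000059604645], [0.0, 1.0, 1.9800000190734863]])
wall top3 (0.837, [[1.0, 0.0, 0.18000000715255737], [0.0, 1.0, 2.2899999618530273]])
backwall top10 (0.965, [[1.0, 0.0, 0.03999999910593033], [0.0, 1.0, 0.20999999344348907]])
backwall top3 (0.964, [[1.0, 0.0, 0.029999999329447746], [0.0, 1.0, 0.1899999976158142]])
fixed wall top10 (0.999, [[1.0, 0.0, 0.019999999552965164], [0.0, 1.0, 0.019999999552965164]])
fixed wall top3 (0.999, [[1.0, 0.0, 0.009999999776482582], [0.0, 1.0, -0.009999999776482582]])
fixed ear top10 fail
fixed ear top3 fail
cast top0 (0.895, [[1.0, 0.0, -0.029999999329447746], [0.0, 1.0, -0.3799999952316284]])
cast top10 (0.994, [[1.0, 0.0, 0.019999999552965164], [0.0, 1.0, 0.019999999552965164]])
bar -27 [[361.8, 224.1], [360.1, 2
[... 2736 characters left out ...]
 109 105  99  89  84  92  93  92  94 117
226:  96 103  91  79  92  91  84  71  75  93  98 103  87  65  90  96  90  84  80 100 106 110 106  93  82  76  75  73  77  88  91  89  91  90  89  92  92  94  93 121
227: 124 112  90  93 107 112  95  85  86  91  85  88  80  65  90 100  93  88  87  77  72  73  73  85  91  90  88  89  88  91  93  93  93  94  90  98  98  99  99 123
228: 127 111  80  82  94  94  82  76  74  73  69  67  65  62  67  69  84  93  94  90  89  89  90  92  92  92  90  86  84  97 103  97 105 122 129 129 129 130 131 134
229:  94  84  68  64  76  81  83  88  89  91  91  89  89  91  90  88  90  91  91  89  85  82  94  96 104 107 120 127 127 129 130 129 130 135 135 135 135 135 135 137
```

```bash
python3 -c "
from h import *
def tr(a,b,box):
    A,B=[cv2.cvtColor(dict(np.load(f'pics/{f}.npz'))['pixels'],cv2.COLOR_RGB2GRAY) for f in(a,b)]
    u,v,w,h=box; cc,W=cv2.findTransformECC(A[v:v+h,u:u+w],B[v:v+h,u:u+w],np.eye(2,3,dtype=np.float32),cv2.MOTION_TRANSLATION,(3,300,1e-7),None,1); return round(cc,3),W[:,2].round(2)
for a,b,box in(('top10','top11',(351,215,13,10)),('top10','top11',(350,216,8,8)),('top9','top11',(350,216,10,8)),('top3','top11',(350,216,8,8)),('top10','top11',(358,215,10,9)),('scene10','scene11',(338,228,16,12)),('scene10','scene11',(344,233,14,8)),('scene10','scene11',(318,224,10,10))):
    try: print(a,box,*tr(a,b,box))
    except Exception: print('fail',a,box)
"
```

```text
top10 (351, 215, 13, 10) 0.617 [-0.18  0.  ]
top10 (350, 216, 8, 8) 0.772 [-0.21  0.07]
top9 (350, 216, 10, 8) 0.635 [-0.14  0.19]
top3 (350, 216, 8, 8) 0.59 [-0.52  0.  ]
fail top10 (358, 215, 10, 9)
scene10 (338, 228, 16, 12) 0.814 [-0.67 -0.17]
scene10 (344, 233, 14, 8) 0.74 [-0.28  0.07]
scene10 (318, 224, 10, 10) 0.552 [-0.37  0.73]
```

The image shifts point inward but are weak, so I check physically whether the ear is home by touching its end face lightly.

>>> send_rows --series '[{"ax": 0,"ay": 0,"dx": -10,"dy": 0,"dz": 0,"az": 0,"hand": 1},{"ax": 0,"ay": 0,"dx": -20,"dy": 0,"dz": 0,"az": 0,"hand": 1},{"ax": 0,"ay": 0,"dx": -34,"dy": 0,"dz": 0,"az": 0,"hand": 1},{"ax": 0,"ay": 0,"dx": -34,"dy": 0,"dz": 0,"az": 0,"hand": 1},{"ax": 0,"ay": 0,"dx": -34,"dy": 0,"dz": 0,"az": 0,"hand": 1},{"ax": 0,"ay": 0,"dx": -34,"dy": 0,"dz": 0,"az": 0,"hand": 1},{"ax": 0,"ay": 0,"dx": -34,"dy": 0,"dz": 0,"az": 0,"hand": 1},{"ax": 0,"ay": 0,"dx": -34,"dy": 0,"dz": 0,"az": 0,"hand": 1},{"ax": 0,"ay": 0,"dx": -34,"dy": 0,"dz": 0,"az": 0,"hand": 1}]'

```text
clock: 24.35
eef_pos: [455.3, -242.8, 169.0]
tool_rot: [-3.14, -0.001, 1.691]
force: [0.7, 0.1, -0.0]
width: 0.0
gripper_force: 0.0
```

```bash
python3 -c "
from h import *
here();go((-66.8,-105,39),0);go((-66.8,-83.5,39),0)"
```

```text
t 24.35 TCP(flask) [ -68.6 -115.2  204.6] F(flask) [ 0.7  0.  -0. ] w 0.0 gf 0.0 tool_rot [-3.140e+00 -1.000e-03  1.691e+00]
d cm [ 1.01  0.2  16.56] a [-0.002 -0.001 -0.005]
d cm [ 3.16  0.19 16.57] a [-0.002 -0.001 -0.005]
```

>>> send_rows --series '[{"ax": 0,"ay": 0,"dx": 0,"dy": 0,"dz": 5,"az": 0,"hand": 1},{"ax": 0,"ay": 0,"dx": 0,"dy": 0,"dz": 10,"az": 0,"hand": 1},{"ax": 0,"ay": 0,"dx": 0,"dy": 0,"dz": 16.5,"az": 0,"hand": 1},{"ax": 0,"ay": 0,"dx": 0,"dy": 0,"dz": 16.5,"az": 0,"hand": 1},{"ax": 0,"ay": 0,"dx": 1.0,"dy": 0,"dz": 16.5,"az": 0,"hand": 1},{"ax": 0,"ay": 0,"dx": 1.8,"dy": 0,"dz": 16.5,"az": 0,"hand": 1},{"ax": 0,"ay": 0,"dx": 2.1,"dy": 0,"dz": 16.5,"az": 0,"hand": 1},{"ax": 0,"ay": 0,"dx": 2.1,"dy": 0,"dz": 16.5,"az": 0,"hand": 1}]'

```text
clock: 25.15
eef_pos: [455.5, -219.1, 6.3]
tool_rot: [3.139, 0.001, 1.698]
force: [0.2, -0.7, 0.1]
width: -0.1
gripper_force: 0.0
```

```bash
python3 -c "
from h import *
here();go((-66.8,-81.4,39),0)"
```

```text
t 25.15 TCP(flask) [-65.4 -91.7  41.9] F(flask) [ 0.2 -0.7  0.1] w -0.1 gf 0.0 tool_rot [3.139e+00 1.000e-03 1.698e+00]
d cm [ 1.03 -0.14  0.28] a [0.002 0.001 0.002]
```

>>> send_rows --series '[{"ax": 0,"ay": 0,"dx": 0.5,"dy": 0,"dz": 0,"az": 0,"hand": 1},{"ax": 0,"ay": 0,"dx": 0.8,"dy": 0,"dz": 0,"az": 0,"hand": 1},{"ax": 0,"ay": 0,"dx": 1.0,"dy": 0,"dz": 0,"az": 0,"hand": 1},{"ax": 0,"ay": 0,"dx": 1.0,"dy": 0,"dz": 0,"az": 0,"hand": 1}]'

```text
clock: 25.55
eef_pos: [453.2, -209.6, 4.8]
tool_rot: [3.141, -0.0, 1.696]
force: [-0.1, -0.8, 1.1]
width: 0.1
gripper_force: 0.0
```

```bash
python3 -c "
from h import *
here()"
```

```text
t 25.55 TCP(flask) [-66.5 -82.1  40.4] F(flask) [-0.2 -0.8  1.1] w 0.1 gf 0.0 tool_rot [ 3.141 -0.     1.696]
```

>>> send_rows --series '[{"ax": 0,"ay": 0,"dx": 0.1,"dy": 0,"dz": 0,"az": 0,"hand": 1},{"ax": 0,"ay": 0,"dx": 0.15,"dy": 0,"dz": 0,"az": 0,"hand": 1},{"ax": 0,"ay": 0,"dx": 0.2,"dy": 0,"dz": 0,"az": 0,"hand": 1}]'

```text
clock: 25.85
eef_pos: [452.9, -208.0, 4.6]
tool_rot: [-3.142, -0.0, 1.696]
force: [0.0, 0.3, 0.7]
width: 0.1
gripper_force: 0.1
```

```bash
python3 -c "
from h import *
here()"
```

```text
t 25.85 TCP(flask) [-66.6 -80.4  40.2] F(flask) [0.  0.3 0.7] w 0.1 gf 0.1 tool_rot [-3.142 -0.     1.696]
```

The ear end is now at least 2 mm further in than at the seal, so the half is drawn home. I retreat and hand in.

>>> send_rows --series '[{"ax": 0,"ay": 0,"dx": -1,"dy": 0,"dz": 0,"az": 0,"hand": 1},{"ax": 0,"ay": 0,"dx": -3,"dy": 0,"dz": 0,"az": 0,"hand": 1},{"ax": 0,"ay": 0,"dx": -3,"dy": 0,"dz": -5,"az": 0,"hand": 1},{"ax": 0,"ay": 0,"dx": -3,"dy": 0,"dz": -12,"az": 0,"hand": 1},{"ax": 0,"ay": 0,"dx": -3,"dy": 0,"dz": -15,"az": 0,"hand": 1},{"ax": 0,"ay": 0,"dx": -3,"dy": 0,"dz": -15,"az": 0,"hand": 1}]'

```text
clock: 26.45
eef_pos: [461.1, -240.4, 160.8]
tool_rot: [3.131, 0.007, 1.694]
force: [0.8, 0.3, -0.2]
width: 0.0
gripper_force: 0.0
```

```bash
python3 -c "
from h import *
here();print(finish_job())"
```

```text
t 26.45 TCP(flask) [ -62.5 -113.5  196.4] F(flask) [ 0.8  0.2 -0.2] w 0.0 gf 0.0 tool_rot [3.131 0.007 1.694]
the job is handed in; nothing more can be done
None
```

The job is handed in at 26.5 s, no verdict returned: the flask is shut, the loop hooked (lifting it met −13.5 N), the lever thrown flat, and the ear end at least 2 mm past the seal position (home by touch); lever and cast were checked only by force and images.

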